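# Press a new pad into a saxophone key cup

### The job

Re-pad the big saxophone key in the blue pad press: lay the brass key in the sliding nest with its cup open side up and its arm in the channel, then put the blue backing disc and, on top of it, the tan pad flat inside the cup. Push the loaded nest fully home under the plunger, press the red plunger head right down to its stop so that the platen squeezes the pad, hold it down for about a second and let it rise all the way, leaving the nest home with the stack in it. Do not disturb the oil bottle, the old dark pad, the mallet or the screwdriver.

Things in the scene. Friction and masses are not known exactly. Their poses are not given: they have to be found in the camera images.
- nest (a point): Black locating blocks, 6 mm high, on the 110 x 98 mm aluminium carriage of the blue press. Origin: pocket floor centre, 30 mm above the table. x: the way the carriage slides in; y: left of x; z: up. Four blocks on the diagonals form a 57 mm wide pocket, open 30 mm wide at +x and -x for fingers; at -y two blocks leave a 16 mm channel for the key arm; its tube hangs past the edge.
- carriage (a joint): Slide of the carriage in m along the nest's +x: 0 = drawn fully out, 0.15 = home against its stop, pocket centred under the plunger. About 3 N of friction; stays where it is left. It starts within 35 mm of its outer end and is loaded there, clear of the frame.
- slide_knob (a point): Centre of the top of the black knob at the carriage's outer end, for pulling or pushing it: 18 mm diameter, 24 mm tall, on a thin post. Its top is 36 mm above the pocket floor; it stands 100 mm from the pocket centre along the nest's -x and moves with the carriage.
- plunger: Spring plunger. Origin: top centre of its red mushroom head, 48 mm diameter, 225 mm above the table when up; x as for the nest. It goes straight down: the platen meets a correctly stacked pad at 25 mm of travel, the stop is at 25.8 mm. Spring: about 4 N to start, 11 N at the bottom, then some newtons more squeeze the pad. It springs back when let go.
- platen (a point): Centre of the underside of the plunger's round steel foot, 40 mm diameter, 69.5 mm above the table when up. Above it the blue frame's arm, 50 mm wide, from 118 to 172 mm above the table, reaches 30 mm from the plunger axis towards the nest's outer end; the frame's column stands 75 to 120 mm beyond the axis.
- key: Brass saxophone key lying with its round cup open upwards, about 80 g. Origin: centre of the cup's underside. Cup 54 mm outside, 49 mm inside, 11 mm tall, floor 2.5 mm. A flat arm 10 mm wide, 5 mm thick runs from the cup along the key's -y at table level to a crosswise hinge tube, 7 mm diameter, 44 mm long. Seated, it lies on the pocket floor with x and y along the nest's.
- key_hinge (a point): Middle of the key's hinge tube, 57.5 mm from the cup's centre along the key's -y, 3.5 mm above the key's underside.
- backing: Blue plastic backing disc, 45 mm diameter, 5 mm thick, same both ways up. Origin: centre of its underside. Seated, its underside is 2.5 mm above the key's underside.
- pad: New pad: firm moulded tan disc, 45 mm diameter, 7 mm thick, with a small steel resonator in its upper face. Origin: centre of its underside. Seated on the backing disc its underside is 7.5 mm above the key's underside, its top 3.5 mm above the cup's rim.
- oil: Bystander: white key-oil bottle with a green label and yellow spout, 36 mm diameter, 114 mm tall, standing. Origin: centre of its underside. Leave it.
- old_pad: Bystander: worn-out dark brown pad, 32 mm diameter, 6 mm thick. Origin: centre of its underside. Leave it.
- mallet: Bystander: rawhide mallet lying on the table, handle along its x, head at +x; 225 mm long, head 75 mm wide and 38 mm thick. Origin: mid-length, at table level. Leave it.
- screwdriver: Bystander: orange-handled screwdriver, 170 mm long, lying along its x. Origin: about mid-length, at table level. Leave it.

How it is judged:
By the outcome, as a careful person would: the job done as asked, in the order asked, and still so for the second after the job is handed in, with the robot touching nothing.
It also fails if it takes over 72 s, if anything falls off the work surface, if the arm or the gripper's body presses on something with over 40 N, if the wrist force passes 120 N, or if a joint passes its speed limit or range.

### The arm

A 6-joint arm with a two-finger parallel gripper is mounted at the origin on the work surface. World frame = base frame: x ahead of the robot, y to its left, z up, the work surface at z = 0. Lengths are in m, angles in rad, forces in N, time in s.
With the tool pointing down it reaches from about 0.35 to 0.725 m from the base axis. Payload 4.3 kg.
Tool frame: the origin (TCP) lies on the centre line of the jaws, within the pads' length; the fingertips stand 19 mm ahead of it and the grasp point (between the pads) is the TCP; z points along the fingers, y is the line along which they close (so a half turn about z gives the same grasp; the last joint's range is limited). The gripper opens to 85 mm and grips with 20 to 120 N. Pads are 22 mm wide; open, the fingers measure 114 mm over their backs; the gripper's body (76 mm by 85 mm) begins 54 mm behind the grasp point. The pads swing forward as they close: fully open they stand 13 mm farther back than shut.
Start: joints at [1.207, 0.377, 0.081, 1.274, 0, 1.46], TCP at [0.144, 0.557, 0.25] pointing down, gripper open.
Joint ranges: [-2.72, 2.72], [-0.84, 1.66], [-1.02, 1.22], [-1.77, 2.12], [-1.37, 1.28], [-3.14, 3.14]. Speed limits (rad/s): [2.57, 2.57, 3.14, 3.14, 3.14, 3.14].

### API

Orientations are given as a unit quaternion [x, y, z, w].
In Python, from rig import read_state, grab_frame, camera_model, job gives the robot as it stands. The module is installed in compiled form; this text tells all that it offers.
- The arm moves only by the tool move_arm, never from a script. Its argument "rows" is a list of rows, each a list of 7 numbers: the turn, a rotation vector about the tool's x, y, z in rad, then the shift along the tool's x, y, z in m, then the closure, from 0 (fully open) to 1 (shut). A call has 1 to 20 rows; each row is the pose to reach, as a shift and turn from the pose commanded when the call began, along the tool's axes at that moment; what a row does not reach only later rows make up. A row lasts 1/12 s, in which the tool goes at most 41.7 mm and 7.16 degrees, less where a joint would pass 70% of its speed; a pose out of reach is approached as far as the arm can. A call with a gripper value outside its range is refused whole. The fingers move at their own pace and stop on an object; "newtons" is the grip in N (left out, the last holds). Time passes only in rows, so rows that repeat a pose let the fingers close. It gives the time, the measured TCP pose, the force, the opening and the grip force at its end, in the units of the state.
- read_state(): the state, without advancing time (a new reading comes with each control period).
- grab_frame(name): name is "scene" or "side" or "wrist"; returns the picture (384x512x3 uint8, blue, green, red); there is no depth.
- camera_model(name): a dict with "fx", "fy", "cx", "cy" (pixels), "rvec" (rotation vector, rad) and "tvec" (3), from world to camera coordinates, as OpenCV has them. Camera axes: x right, y down, z forward; pixel columns grow to the right and rows downward; lengths in m; the calibration is good to about 2 mm. A picture is of the moment at which its call begins: read the wrist's pose just before it. camera_model takes no time and is no camera call; for the wrist camera it gives the pose at the moment of the call.
- job.close_job(): hands the job in; it is judged then, once.
The state is a dict: "t": time; "joints": joint angles; "joint_vel": joint speeds; "joint_efforts": joint torques, N m; "ee_pos": TCP position; "ee_rot": TCP orientation; "contact_force": force on the tool from outside, world axes, zero at the start; "wrist_torque": the same for the moment, N m; "gripper_width": finger opening in m; "gripper_force": force on a finger pad.
Only numpy, scipy, OpenCV 4.12 (cv2) and the standard library are available. Lean on these libraries where they do the work, as an engineer would, in place of code of your own. Each camera call takes 0.05 s, during which the arm holds its last target. There are 200 camera calls.

## Working session

There is one attempt and no reset: what is moved stays moved. The work goes in short steps, Python scripts to look and compute and a tool call to move; the robot and the scene stay as the last step left them, time stands still between calls to the robot, and variables do not carry over. Pictures are saved under pics/ and viewed, at most 10 in all, crops included, and the job is handed in when it is done.

Besides the shell and the picture viewer there is one more tool, called after "Call:" as name(argument=value, ...), one argument or row to a line, values as JSON. move_arm: Moves the arm, as the interface text tells. Its arguments: {"type":"object","properties":{"rows":{"type":"array"},"newtons":{"type":"number"}},"required":["rows"]}

```bash
mkdir -p pics
cat > h.py <<'E'
import numpy as np, cv2
from scipy.spatial.transform import Rotation as R
from rig import read_state, grab_frame, camera_model, job
def cam(n):
    m=camera_model(n); K=np.array([[m['fx'],0,m['cx']],[0,m['fy'],m['cy']],[0,0,1.]])
    return K,R.from_rotvec(np.ravel(m['rvec'])).as_matrix(),np.ravel(m['tvec'])
def ray(c,uv,z):
    K,Rm,t=c; o=-Rm.T@t; d=Rm.T@np.linalg.solve(K,[uv[0],uv[1],1.]); return o+d*(z-o[2])/d[2]
def proj(c,p):
    K,Rm,t=c; q=K@(Rm@np.asarray(p)+t); return q[:2]/q[2]
E
python3 - <<'E'
from h import *
s=read_state(); print(s['t'],s['ee_pos'],s['ee_rot'],s['gripper_width'])
for n in('scene','side','wrist'):
    c=cam(n); f=grab_frame(n); cv2.imwrite(f'pics/{n}0.png',f)
    print(n,c[0][0,0],(-c[1].T@c[2]).round(3),c[1][2].round(2))
a=cv2.imread('pics/scene0.png')
cv2.imwrite('pics/scene0b.png',cv2.resize(a,(800,600),interpolation=cv2.INTER_CUBIC))
a=cv2.imread('pics/side0.png')
cv2.imwrite('pics/side0b.png',cv2.resize(a,(800,600),interpolation=cv2.INTER_CUBIC))
E
```

```text
0.0 [0.14414692 0.5559917  0.24934272] [ 1.26556128e-01  9.91958894e-01 -1.02060522e-03 -2.40591644e-04] 0.08520628064728716
scene 446.56143539684984 [ 1.345 -0.65   0.935] [-0.62  0.52 -0.59]
side 463.527868008961 [ 0.077 -0.851  1.233] [ 0.29  0.59 -0.75]
wrist 288.99858870429176 [0.077 0.574 0.374] [ 0.26 -0.07 -0.96]
```

View pics/scene0b.png

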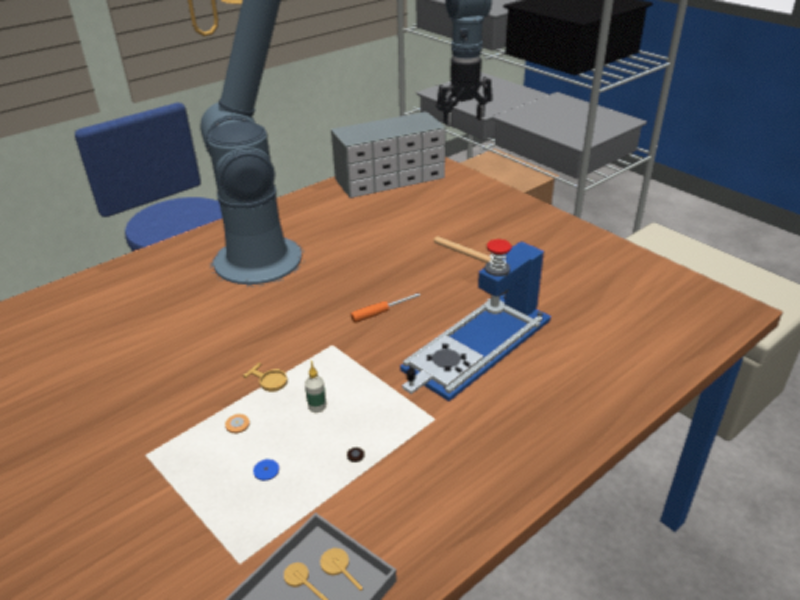

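View pics/side0b.png

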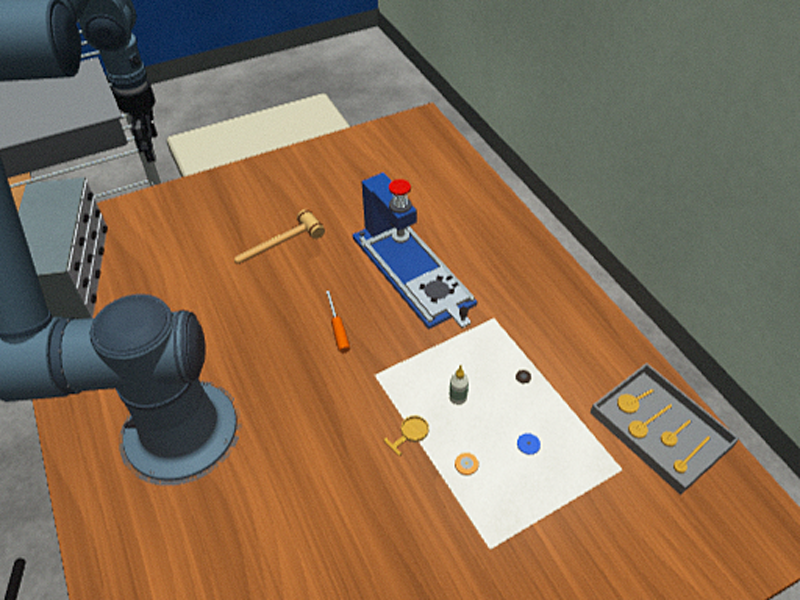

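The scene view (800 px copy) shows the key cup at (273,380), the tan pad at (237,423), the blue disc at (266,469), the nest at (446,356) and the red head at (499,245). In the side view they are at (414,428), (467,463), (528,443), (437,290) and (400,187).

```bash
cat > m.py <<'E'
from h import *
def blob(img,lo,hi,near,rad=22):
    hsv=cv2.cvtColor(img,cv2.COLOR_BGR2HSV); m=cv2.inRange(hsv,np.array(lo),np.array(hi))
    w=np.zeros_like(m); cv2.circle(w,tuple(int(v) for v in near),rad,255,-1); m&=w
    n,l,st,ce=cv2.connectedComponentsWithStats(m)
    if n<2: return None,None,m
    i=1+np.argmax(st[1:,4]); 
    return ce[i],st[i],(l==i).astype(np.uint8)*255
E
python3 - <<'E'
from m import *
k=1/1.5625
spec={'red':((0,150,80),(10,255,255),.225,(499,245),(400,187)),
'disc':((105,150,80),(130,255,255),.005,(266,469),(528,443)),
'pad':((5,60,60),(30,255,255),.007,(237,423),(467,463)),
'cup':((15,100,60),(32,255,255),.008,(273,380),(414,428)),
'old':((0,0,0),(180,255,70),.006,(355,454),(523,376)),
'pocket':((0,0,40),(180,60,110),.03,(446,356),(437,290)),
'knob':((0,0,0),(180,255,50),.066,(411,370),(464,309)),
}
for n,(lo,hi,z,a,b) in spec.items():
    for cn,p in(('scene',a),('side',b)):
        img=cv2.imread(f'pics/{cn}0.png'); ce,st,m=blob(img,lo,hi,np.array(p)*k,20 if n!='knob' else 9)
        if ce is None: print(n,cn,'none');continue
        c,=[max(cv2.findContours(m,0,2)[0],key=len)]
        (cc,r)=cv2.minEnclosingCircle(c)
        b_=st[:2]+st[2:4]/2-.5
        print(n,cn,ce.round(1),b_,st[2:],ray(cam(cn),b_,z).round(4), ray(cam(cn),ce,z).round(4))
def rr(l):
    for n,z,a,b in l: print(n,ray(cam('scene'),np.array(a)*k,z).round(3),ray(cam('side'),np.array(b)*k,z).round(3))
rr([('hinge',.007,(255,371),(394,446)),('oil',.0,(316,406),(458,400))])
g=[]
for cn,x,y in(('scene',225,340),('side',290,310)):pass
im=cv2.imread('pics/scene0.png')
A=cv2.resize(im[195:260,245:360],None,fx=6.9,fy=6.9,interpolation=cv2.INTER_CUBIC)[:290]
B=cv2.resize(cv2.imread('pics/side0.png')[160:215,240:355],None,fx=6.9,fy=6.9,interpolation=cv2.INTER_CUBIC)[:290]
A=cv2.resize(im[200:242,250:340],(790,369)) [:299];B=cv2.resize(cv2.imread('pics/side0.png')[165:215,245:335],(790,439))
cv2.imwrite('pics/nest.png',np.vstack([cv2.resize(im[200:242,250:340],(600,280)),cv2.resize(cv2.imread('pics/side0.png')[168:213,240:330],(600,300))]))
E
```

```text
red scene [318.5 156.9] [319. 157.] [ 17  11 128] [0.591  0.2157 0.225 ] [0.5896 0.2149 0.225 ]
red side [255.7 119. ] [255.5 119. ] [ 14  11 121] [0.5835 0.2158 0.225 ] [0.5841 0.2158 0.225 ]
disc scene [170.  300.4] [170.  300.5] [ 15  12 138] [ 0.587  -0.3317  0.005 ] [ 0.5866 -0.3315  0.005 ]
disc side [337.8 283.5] [338. 284.] [ 15  13 139] [ 0.5825 -0.3332  0.005 ] [ 0.5828 -0.3317  0.005 ]
pad scene [143.2 256.9] [145.  258.5] [ 27  18 184] [ 0.4051 -0.3052  0.007 ] [ 0.3958 -0.306   0.007 ]
pad side [298.2 296.6] [298.5 296.5] [ 16  14 131] [ 0.4571 -0.3165  0.007 ] [ 0.4562 -0.3164  0.007 ]
cup scene [171.5 241.4] [169.  240.5] [ 27  18 254] [ 0.3857 -0.212   0.008 ] [ 0.3941 -0.2083  0.008 ]
cup side [262.  276.1] [259.5 278. ] [ 28  25 306] [ 0.3829 -0.2112  0.008 ] [ 0.3926 -0.2087  0.008 ]
old scene [226.8 291. ] [227.  290.5] [ 9  8 46] [ 0.6602 -0.1978  0.006 ] [ 0.6614 -0.1994  0.006 ]
old side [334.5 241. ] [334.5 240.5] [ 8  8 33] [ 0.6572 -0.1972  0.006 ] [ 0.6562 -0.1988  0.006 ]
pocket scene [285.6 228.9] [286.5 228. ] [ 28  17 200] [0.6002 0.079  0.03  ] [0.6013 0.0742 0.03  ]
pocket side [279.2 185.1] [279.5 185.5] [ 18  16 153] [0.6007 0.07   0.03  ] [0.6006 0.0721 0.03  ]
knob scene [262.5 239.2] [262. 239.] [ 5  9 31] [ 0.6181 -0.0354  0.066 ] [ 0.6196 -0.0349  0.066 ]
knob side [296.  199.9] [296. 200.] [ 5  7 24] [ 0.6033 -0.0375  0.066 ] [ 0.6036 -0.0373  0.066 ]
hinge [ 0.361 -0.218  0.007] [ 0.353 -0.223  0.007]
oil [ 0.515 -0.179  0.   ] [ 0.513 -0.185  0.   ]
```

View pics/nest.png

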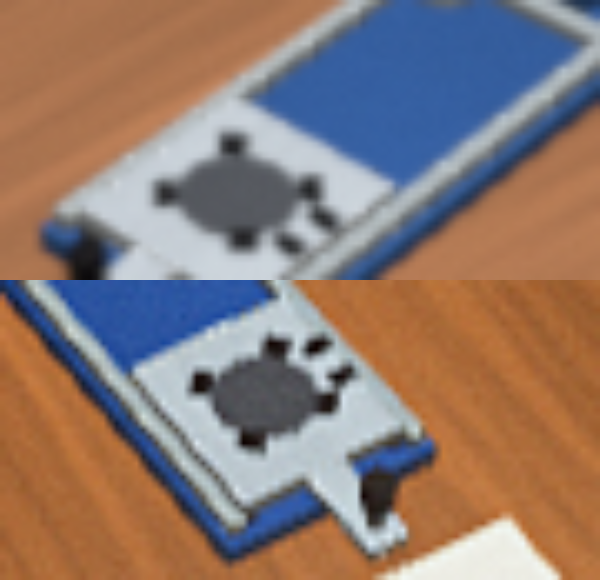

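The crop shows the carriage near its outer end, with the arm channel on the far side (world +x). So nest x points along about world +y, tilted a few degrees. I'll move to look at the nest from close by.

```bash
cat >> h.py <<'E'
def mv(p,yaw,quiet=False):
    "row from the measured pose to TCP p with tool down, tool y at yaw (deg)"
    s=read_state(); M=R.from_quat(s['ee_rot']).as_matrix(); a=np.radians(yaw); c,q=np.cos(a),np.sin(a)
    T=np.array([[-q,c,0],[c,q,0],[0,0,-1]]); 
    rv=R.from_matrix(M.T@T).as_rotvec(); d=M.T@(np.asarray(p)-s['ee_pos'])
    y=np.degrees(np.arctan2(M[1,1],M[0,1]))
    print('t %.2f'%s['t'],'pos',np.round(s['ee_pos'],4),'yaw %.2f'%y,'w %.4f'%s['gripper_width'],'F',np.round(s['contact_force'],1),'q',np.round(s['joints'],2)); print('row',rv.round(4).tolist(),d.round(4).tolist())
E
python3 -c "
from h import *
mv([.56,.03,.25],96)"
```

```text
t 0.15 pos [0.1442 0.5561 0.2496] yaw 75.46 w 0.0852 F [-0.4 -0.6  1.1] q [1.21 0.38 0.08 1.27 0.   1.46]
row [-0.0015, -0.0005, -0.3585] [-0.5346, -0.4049, 0.0001]
```

Call:
move_arm(
  rows=[
    [0,0,-0.3585,-0.5346,-0.4049,0,0],
    [0,0,-0.3585,-0.5346,-0.4049,0,0],
    [0,0,-0.3585,-0.5346,-0.4049,0,0],
    [0,0,-0.3585,-0.5346,-0.4049,0,0],
    [0,0,-0.3585,-0.5346,-0.4049,0,0],
    [0,0,-0.3585,-0.5346,-0.4049,0,0],
    [0,0,-0.3585,-0.5346,-0.4049,0,0],
    [0,0,-0.3585,-0.5346,-0.4049,0,0],
    [0,0,-0.3585,-0.5346,-0.4049,0,0],
    [0,0,-0.3585,-0.5346,-0.4049,0,0],
    [0,0,-0.3585,-0.5346,-0.4049,0,0],
    [0,0,-0.3585,-0.5346,-0.4049,0,0],
    [0,0,-0.3585,-0.5346,-0.4049,0,0],
    [0,0,-0.3585,-0.5346,-0.4049,0,0],
    [0,0,-0.3585,-0.5346,-0.4049,0,0],
    [0,0,-0.3585,-0.5346,-0.4049,0,0],
    [0,0,-0.3585,-0.5346,-0.4049,0,0],
    [0,0,-0.3585,-0.5346,-0.4049,0,0],
    [0,0,-0.3585,-0.5346,-0.4049,0,0],
    [0,0,-0.3585,-0.5346,-0.4049,0,0],
  ],
)

```text
t: 1.82
ee_pos: [0.5592, 0.0315, 0.2501]
ee_rot: [-0.053, 0.999, 0.0, -0.001]
contact_force: [-1.5, 0.8, -0.2]
gripper_width: 0.0852
gripper_force: 0.0
```

Run:
```python
from m import *
mv([.50,-.26,.25],-72)
c=cam('wrist'); f=grab_frame('wrist'); cv2.imwrite('pics/w1.png',f); np.savez('pics/w1.npz',K=c[0],R=c[1],t=c[2])
print(proj(c,[.6,.073,.03]).round(1), proj(c,[.611,-.035,.066]).round(1))
cv2.imwrite('pics/w1b.png',cv2.resize(f,(800,600),interpolation=cv2.INTER_CUBIC))
```

```text
t 1.82 pos [0.5592 0.0315 0.2501] yaw 96.06 w 0.0852 F [-1.5  0.8 -0.2] q [-0.06  0.35  0.04  1.26  0.   -0.16]
row [-0.0016, -0.0014, 2.9332] [0.0896, -0.2836, -0.0]
[287.2 206.7] [194.6 216.3]
```

View pics/w1b.png

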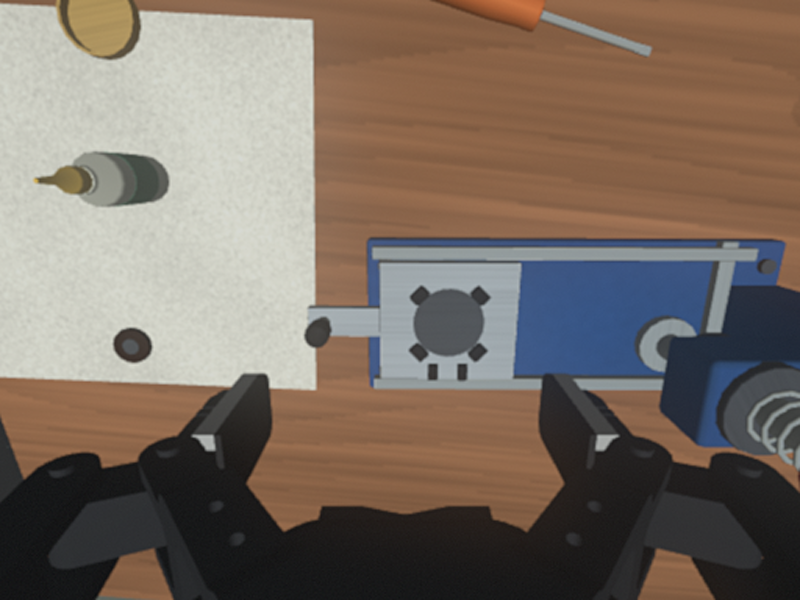

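The wrist view shows the pocket at (449,322) in the enlarged picture. Its four diagonal blocks and the two channel blocks at (433,372) and (463,372) are clear, the knob is at (318,330) and the platen at (668,343).

Run:
```python
from m import *
d=np.load('pics/w1.npz'); c=(d['K'],d['R'],d['t']); im=cv2.imread('pics/w1.png'); g=cv2.cvtColor(im,cv2.COLOR_BGR2GRAY)
k=1/1.5625
print('gray floor/block/plate',g[206,287],g[190,268],g[180,250])
m=((g>55)&(g<110)).astype(np.uint8)*255
w=np.zeros_like(m); cv2.circle(w,(287,206),25,255,-1); m&=w
m=cv2.morphologyEx(m,cv2.MORPH_OPEN,np.ones((5,5),np.uint8))
cs=max(cv2.findContours(m,0,2)[0],key=cv2.contourArea); e=cv2.fitEllipse(cs); print('floor',e,ray(c,e[0],.03).round(4))
b=(g<62).astype(np.uint8)*255; w[:]=0; cv2.rectangle(w,(255,175),(320,245),255,-1); b&=w
n,l,st,ce=cv2.connectedComponentsWithStats(b)
for i in range(1,n):
    if st[i,4]>15: print(st[i,4],ce[i].round(1),ray(c,ce[i],.036).round(4))
def P(u,v,z): return ray(c,(u*k,v*k),z)
for a,b,z in(((375,243),(755,249),.03),((380,264),(521,264),.03),((372,386),(660,387),.03)):
    q=P(*b,z)-P(*a,z); print('edge yaw',np.degrees(np.arctan2(q[1],q[0])).round(2))
print('knob',P(318,325,.066),'platen',P(668,343,.0695))
```

```text
gray floor/block/plate 86 62 165
floor ((286.7195739746094, 205.8040771484375), (42.23470687866211, 45.016292572021484), 85.66940307617188) [0.5989 0.0723 0.03  ]
57 [268.3 189.1] [0.5782 0.0464 0.036 ]
69 [306.6 189. ] [0.5732 0.0926 0.036 ]
58 [267.7 224.8] [0.6244 0.051  0.036 ]
59 [305. 225.] [0.6197 0.0977 0.036 ]
40 [276.5 237.5] [0.6405 0.0641 0.036 ]
45 [295.2 237.7] [0.6382 0.0879 0.036 ]
edge yaw 95.18
edge yaw 96.08
edge yaw 95.84
knob [ 0.60001438 -0.02550487  0.066     ] platen [0.58574945 0.22700966 0.0695    ]
```

Call:
move_arm(
  rows=[
    [0,0,1.5,0.0896,-0.2836,0,0],
    [0,0,1.5,0.0896,-0.2836,0,0],
    [0,0,1.5,0.0896,-0.2836,0,0],
    [0,0,1.5,0.0896,-0.2836,0,0],
    [0,0,1.5,0.0896,-0.2836,0,0],
    [0,0,1.5,0.0896,-0.2836,0,0],
    [0,0,1.5,0.0896,-0.2836,0,0],
    [0,0,1.5,0.0896,-0.2836,0,0],
    [0,0,1.5,0.0896,-0.2836,0,0],
    [0,0,1.5,0.0896,-0.2836,0,0],
    [0,0,1.5,0.0896,-0.2836,0,0],
    [0,0,1.5,0.0896,-0.2836,0,0],
    [0,0,2.933,0.0896,-0.2836,0,0],
    [0,0,2.933,0.0896,-0.2836,0,0],
    [0,0,2.933,0.0896,-0.2836,0,0],
    [0,0,2.933,0.0896,-0.2836,0,0],
    [0,0,2.933,0.0896,-0.2836,0,0],
    [0,0,2.933,0.0896,-0.2836,0,0],
    [0,0,2.933,0.0896,-0.2836,0,0],
    [0,0,2.933,0.0896,-0.2836,0,0],
  ],
)

```text
t: 3.53
ee_pos: [0.5007, -0.259, 0.2506]
ee_rot: [0.932, 0.363, 0.0, -0.0]
contact_force: [-0.6, -0.2, -0.3]
gripper_width: 0.0854
gripper_force: 0.0
```

Run:
```python
from m import *
mv([.50,-.26,.25],-72)
c=cam('wrist'); f=grab_frame('wrist'); cv2.imwrite('pics/w2.png',f); np.savez('pics/w2.npz',K=c[0],R=c[1],t=c[2])
for n,p in(('cup',(.394,-.209,.011)),('pad',(.456,-.315,.007)),('disc',(.585,-.332,.005)),('oil',(.514,-.182,0))): print(n,(proj(c,p)*1.5625).round(0))
cv2.imwrite('pics/w2b.png',cv2.resize(f,(800,600),interpolation=cv2.INTER_CUBIC))
```

```text
t 3.53 pos [ 0.5007 -0.259   0.2506] yaw -47.45 w 0.0854 F [-0.6 -0.2 -0.3] q [-0.59  0.35  0.05  1.26  0.    1.81]
row [-0.0002, -0.0002, 0.4285] [-0.0012, 0.0003, 0.0006]
cup [278. 314.]
pad [419. 341.]
disc [541. 245.]
oil [347. 183.]
```

View pics/w2b.png

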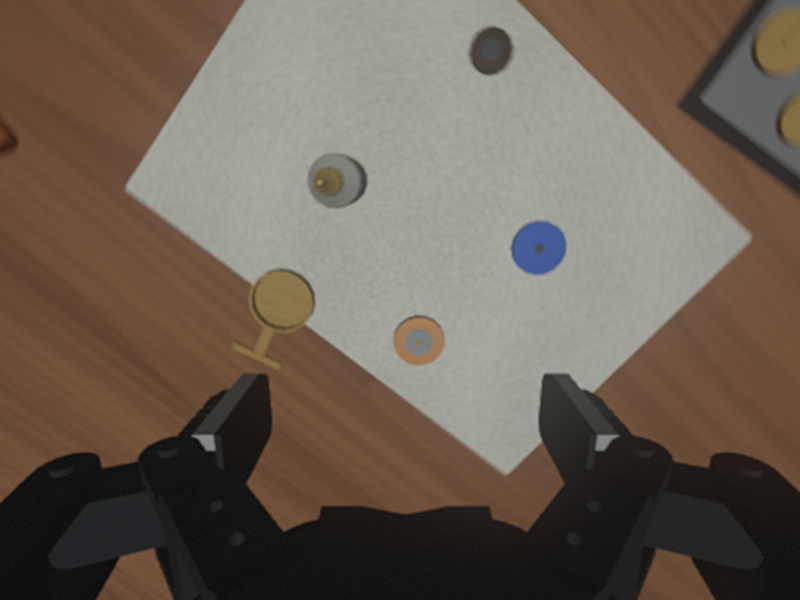

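The wrist view shows the cup at (282,300), its hinge tube from (233,347) to (280,367), the tan pad at (419,341), the blue disc at (540,248) and the bottle at (336,180).

Run:
```python
from m import *
d=np.load('pics/w2.npz'); c=(d['K'],d['R'],d['t']); im=cv2.imread('pics/w2.png'); k=1/1.5625
hsv=cv2.cvtColor(im,cv2.COLOR_BGR2HSV)
for n,p,z in(('cup',(282,300),.009),('pad',(405,341),.0065),('disc',(530,240),.0045),('tube',(257,357),.006)): print(n,hsv[int(p[1]*k),int(p[0]*k)])
m=cv2.inRange(hsv,np.array((16,90,50)),np.array((32,255,255)))
w=np.zeros_like(m); cv2.rectangle(w,(140,165),(205,240),255,-1); m&=w
n,l,st,ce=cv2.connectedComponentsWithStats(m); i=1+np.argmax(st[1:,4]); m=(l==i).astype(np.uint8)*255; print('key mask',st[i])
o=cv2.morphologyEx(m,cv2.MORPH_OPEN,cv2.getStructuringElement(2,(15,15)))
cs=max(cv2.findContours(o,0,2)[0],key=cv2.contourArea); e=cv2.fitEllipse(cs); cup=ray(c,e[0],.008); print('cup',e,cup.round(4))
r=m.copy(); cv2.circle(r,tuple(int(round(v)) for v in e[0]),29,0,-1)
ys,xs=np.nonzero(r); (cc,s,a)=cv2.minAreaRect(np.c_[xs,ys].astype(np.float32)); h=ray(c,cc,.005); print('tube',cc,s,a,h.round(4),np.linalg.norm((h-cup)[:2]))
v=cup-h; print('key y yaw',np.degrees(np.arctan2(v[1],v[0])))
for nm,lo,hi,p,z in(('disc',(105,150,60),(130,255,255),(540,248),.0045),):
    ce,st,mm=blob(im,lo,hi,np.array(p)*k,25); e=cv2.fitEllipse(max(cv2.findContours(mm,0,2)[0],key=len)); print(nm,e[0],e[1],ray(c,e[0],z).round(4))
p=np.array((419,341))*k; mm=cv2.inRange(hsv,np.array((5,80,60)),np.array((16,255,255))); w[:]=0; cv2.circle(w,(268,218),22,255,-1); mm&=w
e=cv2.fitEllipse(max(cv2.findContours(mm,0,2)[0],key=cv2.contourArea)); print('pad',e[0],e[1],ray(c,e[0],.0065).round(4))
```

```text
cup [ 20 118 141]
pad [ 15  52 138]
disc [111 138 151]
tube [ 20 126 136]
key mask [ 148  173   53   64 1624]
cup ((179.35824584960938, 192.86892700195312), (39.34270477294922, 40.24519348144531), 113.79411315917969) [ 0.4029 -0.2037  0.008 ]
tube (165.01031494140625, 224.72682189941406) (34.115631103515625, 11.676482200622559) 23.96249008178711 [ 0.3526 -0.2174  0.005 ] 0.05218122127263484
key y yaw 15.224649585950326Traceback (most recent call last):
  File "<stdin>", line 14, in <module>
ValueError: max() iterable argument is empty
```

Run:
```python
from m import *
d=np.load('pics/w2.npz'); c=(d['K'],d['R'],d['t']); im=cv2.imread('pics/w2.png'); k=1/1.5625
hsv=cv2.cvtColor(im,cv2.COLOR_BGR2HSV)
a=np.radians(23.96); v=np.array([np.cos(a),np.sin(a)])*17
A,B=[ray(c,np.array((165,224.7))+s*v,.006) for s in(-1,1)]; q=B-A; print('tube len',np.linalg.norm(q),'yaw',np.degrees(np.arctan2(q[1],q[0])), 'ends',A.round(4),B.round(4))
print('tube mid by eye',ray(c,np.array((256.5,357))*k,.006).round(4))
for nm,lo,hi,p,z in(('disc',(105,100,60),(130,255,255),(540,248),.0045),('pad',(5,75,60),(16,255,255),(419,341),.0065),('padall',(0,25,60),(25,255,255),(419,341),.0065)):
    ce,st,mm=blob(im,lo,hi,np.array(p)*k,24); 
    e=cv2.fitEllipse(max(cv2.findContours(mm,0,2)[0],key=cv2.contourArea)); print(nm,e,ray(c,e[0],z).round(4))
mv([.403,-.204,.12],-75)
```

```text
tube len 0.045583928006642745 yaw -73.8175690836977 ends [ 0.3468 -0.1956  0.006 ] [ 0.3595 -0.2394  0.006 ]
tube mid by eye [ 0.3479 -0.2199  0.006 ]
disc ((344.4735107421875, 158.24420166015625), (31.209842681884766, 33.79194641113281), 59.856258392333984) [ 0.5822 -0.3316  0.0045]
pad ((267.6852111816406, 217.7186279296875), (29.918100357055664, 31.416885375976562), 84.45573425292969) [ 0.456  -0.3139  0.0065]
padall ((267.7116394042969, 217.87367248535156), (31.45993423461914, 33.05793380737305), 82.25582122802734) [ 0.4559 -0.3141  0.0065]
t 3.58 pos [ 0.5007 -0.259   0.2506] yaw -47.67 w 0.0854 F [-0.1  0.4 -0.9] q [-0.59  0.35  0.05  1.26  0.    1.81]
row [-0.0003, -0.0002, 0.4771] [-0.0352, -0.1064, 0.1306]
```

Call:
move_arm(
  rows=[
    [0,0,0.2,-0.0352,-0.1064,0,0.22],
    [0,0,0.467,-0.0352,-0.1064,0,0.22],
    [0,0,0.467,-0.0352,-0.1064,0.03,0.22],
    [0,0,0.467,-0.0352,-0.1064,0.06,0.22],
    [0,0,0.467,-0.0352,-0.1064,0.1,0.22],
    [0,0,0.467,-0.0352,-0.1064,0.14,0.22],
    [0,0,0.467,-0.0352,-0.1064,0.18,0.22],
    [0,0,0.467,-0.0352,-0.1064,0.2,0.22],
    [0,0,0.467,-0.0352,-0.1064,0.2,0.22],
    [0,0,0.467,-0.0352,-0.1064,0.2,0.22],
  ],
  newtons=40,
)

```text
t: 4.42
ee_pos: [0.4017, -0.2051, 0.05]
ee_rot: [0.99, 0.141, -0.001, -0.001]
contact_force: [0.6, -0.2, 1.0]
gripper_width: 0.0665
gripper_force: 0.0
```

Run:
```python
from m import *
mv([.403,-.204,.0175],-74.2)
c=cam('wrist'); im=grab_frame('wrist'); cv2.imwrite('pics/w3.png',im)
hsv=cv2.cvtColor(im,cv2.COLOR_BGR2HSV); m=cv2.inRange(hsv,np.array((16,80,40)),np.array((32,255,255)))
n,l,st,ce=cv2.connectedComponentsWithStats(m); i=1+np.argmax(st[1:,4]); print(st[i])
print(proj(c,(.403,-.204,.011)))
cv2.imwrite('pics/w3b.png',im)
```

```text
t 4.42 pos [ 0.4017 -0.2051  0.05  ] yaw -73.82 w 0.0665 F [ 0.6 -0.2  1. ] q [-0.61  0.31 -0.59  0.68  0.    2.25]
row [-0.0024, 0.0016, 0.0066] [0.0016, -0.0006, 0.0325]
[ 218  180   89  128 7107]
[260.09721675 224.99026177]
```

View pics/w3b.png

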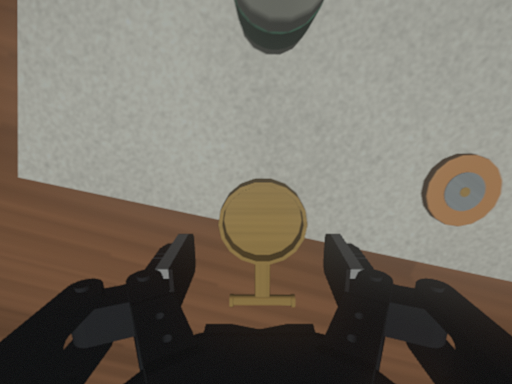

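The key sits centred ahead of the jaws and aligned with them. The rim spans x 218–307 and y 180–263 px, and the tube runs along y≈300.

Run:
```python
from h import *
c=cam('wrist'); 
p=ray(c,(262.5,221.5),.011); h=ray(c,(262.3,300.5),.007); print(p.round(4),h.round(4),np.linalg.norm((p-h)[:2]),np.degrees(np.arctan2(*(p-h)[1::-1])))
a,b=ray(c,(229.5,300.5),.007),ray(c,(295.5,300.5),.007); print(np.linalg.norm(a-b),np.degrees(np.arctan2(*(b-a)[1::-1])))
for q in((218,221),(307,221),(262,180),(262,263)): print(np.round(ray(c,q,.011)-p,4))
mv([p[0],p[1],.0175],-74.0)
```

```text
[ 0.4066 -0.2062  0.011 ] [ 0.3501 -0.2227  0.007 ] 0.058918648472601406 16.28758201240542
0.04484485275184606 -73.79838176171745
[-0.0073  0.0262  0.    ]
[ 0.0079 -0.026   0.    ]
[0.0249 0.0076 0.    ]
[-0.0272 -0.0077  0.    ]
t 4.47 pos [ 0.4031 -0.2063  0.0513] yaw -73.86 w 0.0666 F [-0.5 -0.8  1. ] q [-0.61  0.31 -0.59  0.68  0.    2.25]
row [0.0004, -0.0005, 0.0025] [0.0034, 0.0009, 0.0338]
```

Call:
move_arm(
  rows=[
    [0,0,0,0.0028,0.0005,0.012,0.22],
    [0,0,0,0.0028,0.0005,0.024,0.22],
    [0,0,0,0.0028,0.0005,0.0335,0.22],
    [0,0,0,0.0028,0.0005,0.0335,0.22],
    [0,0,0,0.0028,0.0005,0.0335,0.4],
    [0,0,0,0.0028,0.0005,0.0335,0.5],
    [0,0,0,0.0028,0.0005,0.0335,0.5],
    [0,0,0,0.0028,0.0005,0.0335,0.5],
    [0,0,0,0.0028,0.0005,0.0335,0.5],
  ],
  newtons=40,
)

```text
t: 5.22
ee_pos: [0.4068, -0.2071, 0.0188]
ee_rot: [0.99, 0.139, 0.001, 0.001]
contact_force: [-2.1, 1.6, 6.7]
gripper_width: 0.0525
gripper_force: 41.8
```

```bash
python3 -c "
from h import *
mv([.56,.03,.20],96)"
```

```text
t 5.22 pos [ 0.4068 -0.2071  0.0188] yaw -73.97 w 0.0525 F [-2.1  1.6  6.7] q [-0.61  0.36 -0.62  0.59  0.    2.25]
row [0.0038, 0.0028, -2.9664] [0.2131, -0.1852, -0.181]
```

Call:
move_arm(
  rows=[
    [0,0,0,0,0,-0.04,0.5],
    [0,0,0,0,0,-0.08,0.5],
    [0,0,0,0,0,-0.12,0.5],
    [0,0,0,0,0,-0.16,0.5],
    [0,0,-0.12,0.03,-0.026,-0.181,0.5],
    [0,0,-0.24,0.055,-0.048,-0.181,0.5],
    [0,0,-0.36,0.08,-0.07,-0.181,0.5],
    [0,0,-0.48,0.1,-0.09,-0.181,0.5],
    [0,0,-0.6,0.12,-0.105,-0.181,0.5],
    [0,0,-0.72,0.14,-0.12,-0.181,0.5],
    [0,0,-0.84,0.16,-0.135,-0.181,0.5],
    [0,0,-0.96,0.18,-0.15,-0.181,0.5],
    [0,0,-1.08,0.195,-0.165,-0.181,0.5],
    [0,0,-1.2,0.205,-0.18,-0.181,0.5],
    [0,0,-1.32,0.2131,-0.1852,-0.181,0.5],
    [0,0,-1.44,0.2131,-0.1852,-0.181,0.5],
    [0,0,-1.56,0.2131,-0.1852,-0.181,0.5],
    [0,0,-1.68,0.2131,-0.1852,-0.181,0.5],
    [0,0,-1.8,0.2131,-0.1852,-0.181,0.5],
    [0,0,-1.92,0.2131,-0.1852,-0.181,0.5],
  ],
)

```text
t: 6.88
ee_pos: [0.5595, 0.0305, 0.1992]
ee_rot: [0.451, 0.893, 0.0, 0.001]
contact_force: [0.1, -0.3, -1.2]
gripper_width: 0.0523
gripper_force: 43.2
```

```bash
python3 -c "
from h import *
mv([.5989,.0723,.12],95.85)"
```

```text
t 6.88 pos [0.5595 0.0305 0.1992] yaw 36.39 w 0.0523 F [ 0.1 -0.3 -1.2] q [-0.06  0.36 -0.07  1.13  0.    0.88]
row [0.0007, 0.0017, -1.0378] [0.0104, 0.0564, 0.0793]
```

Call:
move_arm(
  rows=[
    [0,0,-0.12,0.0104,0.0564,0.02,0.5],
    [0,0,-0.24,0.0104,0.0564,0.04,0.5],
    [0,0,-0.36,0.0104,0.0564,0.06,0.5],
    [0,0,-0.48,0.0104,0.0564,0.0793,0.5],
    [0,0,-0.6,0.0104,0.0564,0.0793,0.5],
    [0,0,-0.72,0.0104,0.0564,0.0793,0.5],
    [0,0,-0.84,0.0104,0.0564,0.0793,0.5],
    [0,0,-0.96,0.0104,0.0564,0.0793,0.5],
    [0,0,-1.0378,0.0104,0.0564,0.0793,0.5],
    [0,0,-1.0378,0.0104,0.0564,0.0793,0.5],
    [0,0,-1.0378,0.0104,0.0564,0.0793,0.5],
  ],
)

```text
t: 7.8
ee_pos: [0.5992, 0.072, 0.1196]
ee_rot: [-0.047, 0.999, 0.0, 0.001]
contact_force: [0.7, 0.2, -1.0]
gripper_width: 0.0522
gripper_force: 43.2
```

Run:
```python
from m import *
mv([.5989,.0723,.12],95.85)
c=cam('wrist'); im=grab_frame('wrist'); cv2.imwrite('pics/w4.png',im); np.savez('pics/w4.npz',K=c[0],R=c[1],t=c[2])
cv2.imwrite('pics/w4b.png',cv2.resize(im[160:384,100:412],(800,574),interpolation=cv2.INTER_CUBIC))
```

```text
t 7.80 pos [0.5992 0.072  0.1196] yaw 95.37 w 0.0522 F [ 0.7  0.2 -1. ] q [ 0.01  0.5  -0.08  0.99  0.   -0.08]
row [-0.0001, 0.0014, -0.0084] [0.0002, 0.0004, -0.0004]
```

View pics/w4b.png

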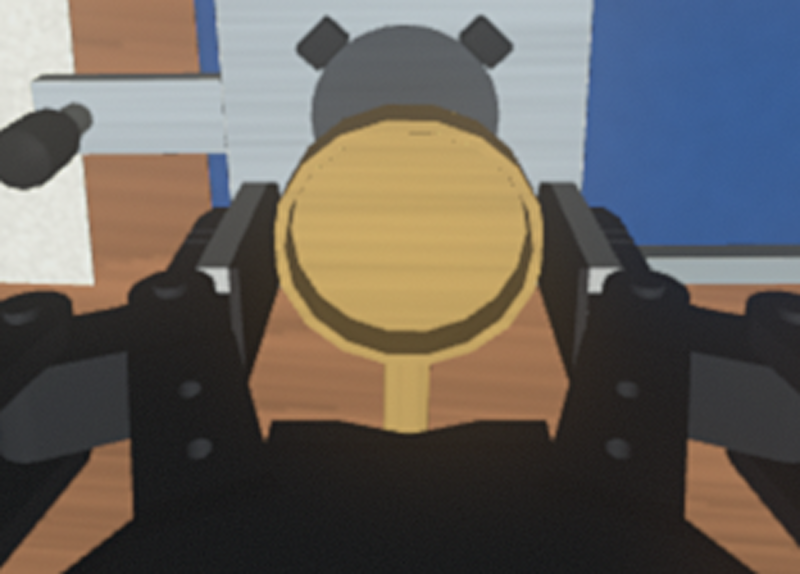

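The key is held level by the cup, with its rim centre at crop (408,240) and its arm at (407,400), running straight back from the cup. The pocket lies directly beyond it.

Run:
```python
from m import *
d=np.load('pics/w4.npz'); c=(d['K'],d['R'],d['t']); im=cv2.imread('pics/w4.png'); f=lambda u,v:(100+u*.39-.3,160+v*.39-.3)
s=read_state(); M=R.from_quat(s['ee_rot']).as_matrix()
p=ray(c,f(408.5,240),.112); a=ray(c,f(407,415),.106); q=a-p
print('cup',p.round(4),'rel tool',(M.T@(p-s['ee_pos'])).round(4),'arm dir yaw',np.degrees(np.arctan2(q[1],q[0])))
for u in((274,240),(543,240),(408,118),(408,362)): print((ray(c,f(*u),.112)-p).round(4))
# nest from this view: floor ellipse side edges and two blocks
for n,u,z in(('bl',(323,36),.036),('br',(486,38),.036)): print(n,ray(c,f(*u),z).round(4))
fl=[ray(c,f(*u),.03) for u in((313,110),(498,110),(405,25))]; print(np.round(fl,4))
# tan: pad mask fit of circle
g=cv2.cvtColor(im,cv2.COLOR_BGR2GRAY)
# carriage edge yaw
e=ray(c,f(594,0),.03),ray(c,f(585,170),.03); v=e[1]-e[0]; print('edge',np.degrees(np.arctan2(v[1],v[0])))
```

```text
cup [0.5983 0.0731 0.112 ] rel tool [0.0007 0.0012 0.0073] arm dir yaw 5.001192100874406
[ 0.0025 -0.0264  0.    ]
[-0.0025  0.0264  0.    ]
[-0.0252 -0.0025  0.    ]
[0.0279 0.0025 0.    ]
bl [0.5758 0.0464 0.036 ]
br [0.572 0.093 0.036]
[[0.6003 0.0442 0.03  ]
 [0.595  0.1001 0.03  ]
 [0.5716 0.0696 0.03  ]]
edge 6.303405177027733
```

Call:
move_arm(
  rows=[
    [0,0,-0.01,0.0008,-0.0008,0.02,0.5],
    [0,0,-0.01,0.0008,-0.0008,0.04,0.5],
    [0,0,-0.01,0.0008,-0.0008,0.055,0.5],
    [0,0,-0.01,0.0008,-0.0008,0.062,0.5],
    [0,0,-0.01,0.0008,-0.0008,0.065,0.5],
    [0,0,-0.01,0.0008,-0.0008,0.067,0.5],
    [0,0,-0.01,0.0008,-0.0008,0.068,0.5],
    [0,0,-0.01,0.0008,-0.0008,0.068,0.5],
  ],
)

```text
t: 8.52
ee_pos: [0.5987, 0.0711, 0.0513]
ee_rot: [-0.053, 0.999, 0.0, 0.001]
contact_force: [-0.1, -0.2, -0.9]
gripper_width: 0.052
gripper_force: 43.2
```

```bash
python3 -c "
from h import *
mv([.5983,.0714,.0485],95.9); print(read_state()['wrist_torque'])"
```

```text
t 8.52 pos [0.5987 0.0711 0.0513] yaw 96.03 w 0.0520 F [-0.1 -0.2 -0.9] q [ 0.01  0.56 -0.17  0.84  0.   -0.09]
row [-0.0, 0.0014, 0.0023] [0.0004, 0.0004, 0.0028]
[-0.03144527  0.00578698  0.05506704]
```

Call:
move_arm(
  rows=[
    [0,0,0,0,0,0.001,0.5],
    [0,0,0,0,0,0.002,0.5],
    [0,0,0,0,0,0.0026,0.5],
    [0,0,0,0,0,0.0026,0.5],
  ],
)

```text
t: 8.85
ee_pos: [0.5987, 0.0711, 0.0489]
ee_rot: [-0.053, 0.999, 0.0, 0.001]
contact_force: [-1.3, -0.1, 3.5]
gripper_width: 0.0526
gripper_force: 43.6
```

Contact is at the expected height. I'll release the key, rise, and go back for the disc.

Call:
move_arm(
  rows=[
    [0,0,0,0,0,0,0.3],
    [0,0,0,0,0,0,0.24],
    [0,0,0,0,0,0,0.24],
    [0,0,0,0,0,-0.03,0.24],
    [0,0,0,0,0,-0.07,0.24],
    [0,0,0,0,0,-0.11,0.24],
    [0,0,0,0,0,-0.13,0.24],
    [0,0,0,0,0,-0.13,0.24],
  ],
)

```text
t: 9.52
ee_pos: [0.6017, 0.0711, 0.1841]
ee_rot: [-0.053, 0.999, -0.0, 0.005]
contact_force: [0.3, 0.4, 0.3]
gripper_width: 0.065
gripper_force: 0.0
```

Run:
```python
from m import *
mv([.5822,-.3316,.12],80)
c=cam('wrist'); im=grab_frame('wrist'); cv2.imwrite('pics/w5.png',im); np.savez('pics/w5.npz',K=c[0],R=c[1],t=c[2])
hsv=cv2.cvtColor(im,cv2.COLOR_BGR2HSV); m=cv2.inRange(hsv,np.array((16,70,40)),np.array((32,255,255)))
n,l,st,ce=cv2.connectedComponentsWithStats(m); i=1+np.argmax(st[1:,4]); print(st[i])
print(proj(c,(.5988,.0723,.041)),proj(c,(.5988+.0572,.0723+.0058,.037)))
cv2.imwrite('pics/w5b.png',cv2.resize(im[130:330,130:397],(800,599),interpolation=cv2.INTER_CUBIC))
```

```text
t 9.52 pos [0.6017 0.0711 0.1841] yaw 96.05 w 0.0650 F [0.3 0.4 0.3] q [ 0.01  0.46  0.03  1.13  0.   -0.09]
row [0.0006, 0.0108, 0.2801] [0.0625, -0.3984, 0.0638]
[ 232  155   56   86 2967]
[259.31438313 182.87622576] [258.99799506 236.387997  ]
```

View pics/w5b.png

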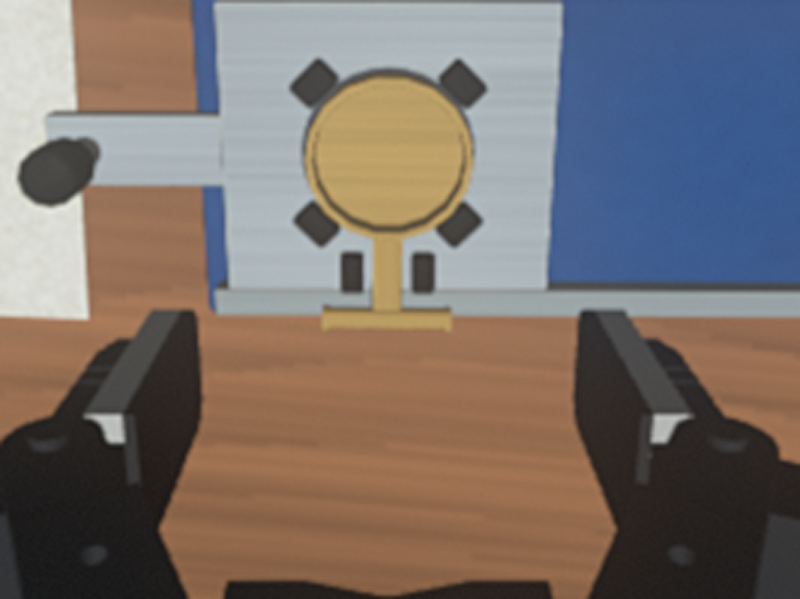

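The key is seated: the cup sits in the pocket with its centre at crop (388,156), the arm runs between the channel blocks and the tube hangs past the edge. Next is the blue disc.

```bash
python3 -c "
from h import *
mv([.5822,-.3316,.10],66)"
```

```text
t 9.57 pos [0.6004 0.0711 0.1811] yaw 96.05 w 0.0651 F [-0.3 -0.4 -0.7] q [ 0.01  0.46  0.02  1.13  0.   -0.09]
row [0.0012, 0.0067, 0.5244] [0.061, -0.3985, 0.0809]
```

Call:
move_arm(
  rows=[
    [0,0,0.12,0.01,-0.041,0,0.39],
    [0,0,0.24,0.015,-0.082,0,0.39],
    [0,0,0.36,0.02,-0.123,0,0.39],
    [0,0,0.48,0.03,-0.164,0,0.39],
    [0,0,0.524,0.035,-0.205,0,0.39],
    [0,0,0.524,0.04,-0.246,0,0.39],
    [0,0,0.524,0.045,-0.287,0,0.39],
    [0,0,0.524,0.05,-0.327,0.01,0.39],
    [0,0.004,0.524,0.055,-0.36,0.03,0.39],
    [0,0.004,0.524,0.061,-0.3985,0.0809,0.39],
    [0,0.004,0.524,0.061,-0.3985,0.0809,0.39],
    [0,0.004,0.524,0.061,-0.3985,0.0809,0.39],
    [0,0.004,0.524,0.061,-0.3985,0.0809,0.39],
  ],
)

```text
t: 10.65
ee_pos: [0.5771, -0.3308, 0.0936]
ee_rot: [0.208, 0.978, 0.001, -0.005]
contact_force: [-0.6, 1.3, -0.0]
gripper_width: 0.0517
gripper_force: 0.0
```

```bash
cat > disc.py <<'E'
import sys; from m import *
lo,hi,z,gx,gy,yaw,zt=eval(sys.argv[1])
c=cam('wrist'); im=grab_frame('wrist'); cv2.imwrite(f'pics/d{sys.argv[2]}.png',im)
ce,st,mm=blob(im,lo,hi,proj(c,(gx,gy,z)),60)
e=cv2.fitEllipse(max(cv2.findContours(mm,0,2)[0],key=cv2.contourArea)); p=ray(c,e[0],z); print(e,'->',p.round(4))
print('size mm',[round(float(np.linalg.norm(ray(c,np.array(e[0])+[d/2,0],z)-ray(c,np.array(e[0])-[d/2,0],z)))*1e3,1) for d in e[1]])
mv([p[0],p[1],zt],yaw)
E
python3 disc.py "((105,90,40),(130,255,255),.0045,.5822,-.3316,66,.03)" 1
```

```text
((261.1349182128906, 212.82644653320312), (53.06283950805664, 55.436561584472656), 90.65350341796875) -> [ 0.5828 -0.3308  0.0045]
size mm [41.6, 43.5]
t 10.70 pos [ 0.5785 -0.3306  0.0956] yaw 66.02 w 0.0519 F [0.5 0.4 0.8] q [-0.61  0.64  0.11  1.04 -0.   -0.2 ]
row [0.0003, -0.0069, 0.0003] [-0.0045, 0.0016, 0.0656]
```

Call:
move_arm(
  rows=[
    [0,-0.007,0,-0.0045,0.0016,0.03,0.39],
    [0,-0.007,0,-0.0045,0.0016,0.06,0.39],
    [0,-0.007,0,-0.0045,0.0016,0.072,0.39],
    [0,-0.007,0,-0.0045,0.0016,0.0745,0.39],
    [0,-0.007,0,-0.0045,0.0016,0.0765,0.39],
    [0,-0.007,0,-0.0045,0.0016,0.0765,0.39],
  ],
)

```text
t: 11.2
ee_pos: [0.5849, -0.332, 0.0221]
ee_rot: [0.207, 0.978, -0.001, 0.002]
contact_force: [-0.4, -0.7, -0.1]
gripper_width: 0.052
gripper_force: 0.0
```

```bash
python3 disc.py "((105,90,40),(130,255,255),.0045,.5828,-.3308,66,.018)" 2
```

```text
((258.10113525390625, 241.70973205566406), (75.75945281982422, 81.64061737060547), 89.80014038085938) -> [ 0.5823 -0.3308  0.0045]
size mm [40.7, 43.9]
t 11.25 pos [ 0.5851 -0.3324  0.0225] yaw 66.05 w 0.0523 F [0.5 0.2 0.8] q [-0.61  0.71  0.02  0.88 -0.   -0.19]
row [-0.0015, 0.0061, 0.0009] [0.0032, 0.0004, 0.0044]
```

Call:
move_arm(
  rows=[
    [0,0.003,0,0.0015,0.0004,0.001,0.39],
    [0,0.003,0,0.0025,0.0004,0.002,0.39],
    [0,0.003,0,0.0025,0.0004,0.003,0.39],
    [0,0.003,0,0.0025,0.0004,0.003,0.39],
  ],
)

```text
t: 11.58
ee_pos: [0.5817, -0.3307, 0.0177]
ee_rot: [0.208, 0.978, -0.001, 0.0]
contact_force: [0.4, 0.6, 1.2]
gripper_width: 0.0524
gripper_force: 0.0
```

Call:
move_arm(
  rows=[
    [0,0,0,0,0,0.001,0.39],
    [0,0,0,0,0,0.0015,0.39],
    [0,0,0,0,0,0.0015,0.39],
  ],
)

```text
t: 11.83
ee_pos: [0.5815, -0.3306, 0.0157]
ee_rot: [0.208, 0.978, -0.0, -0.0]
contact_force: [0.0, -0.8, -0.9]
gripper_width: 0.0521
gripper_force: 0.0
```

Call:
move_arm(
  rows=[
    [0,0,0,0,0,-0.002,0.39],
    [0,0,0,0,0,-0.002,0.5],
    [0,0,0,0,0,-0.002,0.6],
    [0,0,0,0,0,-0.002,0.6],
    [0,0,0,0,0,-0.002,0.6],
    [0,0,0,0,0,-0.002,0.6],
  ],
  newtons=30,
)

```text
t: 12.33
ee_pos: [0.5819, -0.3307, 0.0186]
ee_rot: [0.208, 0.978, -0.001, 0.0]
contact_force: [-1.7, 0.4, 5.3]
gripper_width: 0.043
gripper_force: 30.2
```

```bash
python3 disc.py "((105,90,40),(130,255,255),.0045,.5828,-.3308,66,.018)" 3
```

```text
((259.0833740234375, 250.5742645263672), (76.14168548583984, 83.8079605102539), 90.00390625) -> [ 0.5827 -0.3304  0.0045]
size mm [40.3, 44.4]
t 12.38 pos [ 0.5819 -0.3308  0.0186] yaw 66.02 w 0.0429 F [-2.3  0.6  5. ] q [-0.61  0.71  0.02  0.88 -0.   -0.19]
row [-0.0011, 0.0009, 0.0004] [-0.0006, 0.0006, 0.0006]
```

Call:
move_arm(
  rows=[
    [0,0,0,0,0,-0.001,0.42],
    [0,0,0,0,0,-0.0025,0.42],
    [0,0,0,0,0,-0.0025,0.42],
    [0,0,0,0,0,-0.0025,0.5],
    [0,0,0,0,0,-0.0025,0.6],
    [0,0,0,0,0,-0.0025,0.6],
    [0,0,0,0,0,-0.0025,0.6],
    [0,0,0,0,0,-0.0025,0.6],
  ],
)

```text
t: 13.05
ee_pos: [0.5818, -0.3307, 0.0208]
ee_rot: [0.208, 0.978, -0.001, 0.0]
contact_force: [-1.7, 1.4, 5.0]
gripper_width: 0.0418
gripper_force: 30.1
```

```bash
python3 disc.py "((105,90,40),(130,255,255),.0045,.5828,-.3308,66,.018)" 4
```

```text
((258.99981689453125, 248.8910369873047), (75.37844848632812, 81.87574768066406), 89.93463897705078) -> [ 0.5827 -0.3305  0.0045]
size mm [40.5, 43.9]
t 13.10 pos [ 0.5818 -0.3307  0.0208] yaw 66.02 w 0.0417 F [-1.1  0.7  5.9] q [-0.61  0.71  0.02  0.88 -0.   -0.19]
row [-0.001, 0.0006, 0.0003] [-0.0007, 0.0006, 0.0028]
```

Call:
move_arm(
  rows=[
    [0,0,0,0,0,-0.01,0.6],
    [0,0,0,0,0,-0.04,0.6],
    [0,0,0,0,0,-0.08,0.6],
    [0,0,0,0,0,-0.12,0.6],
    [0,0,0,0,0,-0.15,0.6],
    [0,0,0,0,0,-0.16,0.6],
    [0,0,0,0,0,-0.16,0.6],
  ],
)

```text
t: 13.68
ee_pos: [0.5838, -0.3318, 0.1848]
ee_rot: [0.208, 0.978, -0.002, 0.003]
contact_force: [-0.0, 0.0, 0.1]
gripper_width: 0.0418
gripper_force: 30.4
```

```bash
python3 disc.py "((105,90,40),(130,255,255),.162,.5828,-.3308,66,.18)" 5; python3 -c "
from h import *
mv([.598,.0720,.13],95.8)"
```

```text
((259.0131530761719, 248.96365356445312), (75.48043823242188, 81.885986328125), 90.78890991210938) -> [ 0.5879 -0.3331  0.162 ]
size mm [42.4, 46.0]
t 13.73 pos [ 0.5826 -0.331   0.1818] yaw 66.02 w 0.0414 F [-0.2  0.4 -0.7] q [-0.61  0.6   0.26  1.23 -0.   -0.19]
row [-0.0015, 0.0033, 0.0004] [-0.0056, 0.0003, 0.0018]
t 13.73 pos [ 0.5826 -0.331   0.1818] yaw 66.02 w 0.0414 F [-0.2  0.4 -0.7] q [-0.61  0.6   0.26  1.23 -0.   -0.19]
row [-0.0023, 0.0028, -0.5197] [0.1499, 0.3746, 0.0507]
```

Call:
move_arm(
  rows=[
    [0,0,-0.12,0.01,0.041,0,0.6],
    [0,0,-0.24,0.03,0.08,0,0.6],
    [0,0,-0.36,0.05,0.117,0,0.6],
    [0,0,-0.48,0.065,0.154,0,0.6],
    [0,0,-0.52,0.08,0.19,0,0.6],
    [0,0,-0.52,0.095,0.227,0,0.6],
    [0,0,-0.52,0.11,0.264,0,0.6],
    [0,0,-0.52,0.122,0.302,0,0.6],
    [0,0,-0.52,0.135,0.34,0.01,0.6],
    [0,0,-0.52,0.15,0.3746,0.03,0.6],
    [0,0,-0.52,0.15,0.3746,0.0507,0.6],
    [0,0,-0.52,0.15,0.3746,0.0507,0.6],
    [0,0,-0.52,0.15,0.3746,0.0507,0.6],
    [0,0,-0.52,0.15,0.3746,0.0507,0.6],
  ],
)

```text
t: 14.9
ee_pos: [0.5962, 0.0718, 0.1286]
ee_rot: [-0.05, 0.999, -0.001, -0.001]
contact_force: [0.5, 0.1, -0.1]
gripper_width: 0.0419
gripper_force: 30.5
```

Run:
```python
from m import *
mv([.5977,.0716,.07],95.8)
c=cam('wrist'); im=grab_frame('wrist'); cv2.imwrite('pics/w6.png',im)
ce,st,mm=blob(im,(105,90,40),(130,255,255),(259,249),55); e=cv2.fitEllipse(max(cv2.findContours(mm,0,2)[0],key=cv2.contourArea)); print(e,ray(c,e[0],.1142).round(4))
b,_,m2=blob(im,(16,70,40),(32,255,255),proj(c,(.598,.0723,.041)),60); print(st,_,proj(c,(.598,.0723,.041)))
```

```text
t 14.90 pos [0.5962 0.0718 0.1286] yaw 95.75 w 0.0419 F [ 0.5  0.1 -0.1] q [ 0.01  0.49 -0.07  1.02 -0.   -0.09]
row [-0.0011, -0.0025, -0.0009] [-0.0016, -0.0003, 0.0586]
((259.0388488769531, 248.72535705566406), (76.08820343017578, 82.60548400878906), 89.87688446044922) [0.5962 0.073  0.1142]
[ 219  210   81   78 4869] [ 224  175   69   48 2173] [257.92431573 207.8485416 ]
```

Call:
move_arm(
  rows=[
    [0,0,0,-0.0018,-0.0007,0.02,0.6],
    [0,0,0,-0.0018,-0.0007,0.04,0.6],
    [0,0,0,-0.0018,-0.0007,0.055,0.6],
    [0,0,0,-0.0018,-0.0007,0.062,0.6],
    [0,0,0,-0.0018,-0.0007,0.065,0.6],
    [0,0,0,-0.0018,-0.0007,0.067,0.6],
    [0,0,0,-0.0018,-0.0007,0.067,0.6],
  ],
)

```text
t: 15.53
ee_pos: [0.5995, 0.0717, 0.0632]
ee_rot: [-0.05, 0.999, -0.0, 0.001]
contact_force: [-0.2, 0.5, 0.3]
gripper_width: 0.0415
gripper_force: 30.5
```

Run:
```python
from m import *
mv([.598,.0713,.059],95.8)
c=cam('wrist'); im=grab_frame('wrist'); cv2.imwrite('pics/w7.png',im)
ce,st,mm=blob(im,(105,90,40),(130,255,255),(259,249),55); e=cv2.fitEllipse(max(cv2.findContours(mm,0,2)[0],key=cv2.contourArea)); print(e,ray(c,e[0],.0453).round(4))
hsv=cv2.cvtColor(im,cv2.COLOR_BGR2HSV); m=cv2.inRange(hsv,np.array((16,70,40)),np.array((32,255,255)))
print([ (r,np.nonzero(m[r,200:320])[0][[0,-1]]+200) for r in (215,235,280,290) if m[r,200:320].any()], np.nonzero(m[:,258])[0][[0,-1]],np.nonzero(mm[:,258])[0][[0,-1]])
print('pred rim far/near',proj(c,(.598-.0269,.0723-.0027,.041)),proj(c,(.598+.0269,.0723+.0027,.041)),proj(c,(.598,.0723,.041)))
```

```text
t 15.53 pos [0.5995 0.0717 0.0632] yaw 95.77 w 0.0415 F [-0.2  0.5  0.3] q [ 0.01  0.55 -0.15  0.87 -0.   -0.09]
row [-0.001, 0.0012, -0.0005] [0.0016, -0.0002, 0.0042]
((259.1770935058594, 248.91702270507812), (76.5821533203125, 82.27397155761719), 90.23615264892578) [0.6014 0.0732 0.0453]
[(215, array([218, 298])), (290, array([250, 265]))] [196 327] [210 286]
pred rim far/near [258.27441853 192.63368693] [258.20218251 282.46133286] [258.23664048 239.61182433]
```

Run:
```python
from h import *
c=cam('wrist'); s=read_state(); M=R.from_quat(s['ee_rot']).as_matrix(); T=lambda p:(M.T@(p-s['ee_pos'])*1e3).round(1)
print(c[0][0,2])
print('rim far',T(ray(c,(258,195.5),.041)),'disc far',T(ray(c,(259,209.5),.0475)),'disc near',T(ray(c,(259,286.5),.0475)))
print('cup L/R',T(ray(c,(217.5,215),.041)),T(ray(c,(298.5,215),.041)),'disc c',T(ray(c,(259.2,248.9),.0475)))
mv([.598,.0713,.06],95.8)
```

```text
258.97861271598
rim far [26.9  0.7 22.4] disc far [21.3  1.2 15.9] disc near [-24.1   1.2  16. ]
cup L/R [ 15.9 -21.3  22.5] [15.9 22.6 22.4] disc c [-1.   1.3 16. ]
t 15.58 pos [0.5997 0.0719 0.0635] yaw 95.79 w 0.0417 F [-0.5 -0.3 -0.7] q [ 0.01  0.55 -0.15  0.87 -0.   -0.09]
row [-0.0011, 0.0016, -0.0002] [0.0017, -0.0004, 0.0035]
```

Call:
move_arm(
  rows=[
    [0,0,0,0.0013,-0.0005,0,0.6],
    [0,0,0,0.0013,-0.0005,0.0015,0.6],
    [0,0,0,0.0013,-0.0005,0.003,0.6],
    [0,0,0,0.0013,-0.0005,0.004,0.6],
    [0,0,0,0.0013,-0.0005,0.004,0.6],
  ],
)

```text
t: 16.0
ee_pos: [0.5976, 0.0716, 0.0585]
ee_rot: [-0.051, 0.999, -0.0, 0.0]
contact_force: [1.4, -1.1, -0.6]
gripper_width: 0.0414
gripper_force: 30.7
```

Call:
move_arm(
  rows=[
    [0,0,0,0,0,0,0.45],
    [0,0,0,0,0,0,0.4],
    [0,0,0,0,0,0,0.35],
    [0,0,0,0,0,0,0.35],
    [0,0,0,0,0,-0.02,0.3],
    [0,0,0,0,0,-0.06,0.3],
    [0,0,0,0,0,-0.1,0.3],
    [0,0,0,0,0,-0.12,0.3],
    [0,0,0,0,0,-0.12,0.3],
  ],
)

```text
t: 16.75
ee_pos: [0.6012, 0.0717, 0.1847]
ee_rot: [-0.051, 0.999, -0.001, 0.005]
contact_force: [1.0, -0.2, 0.3]
gripper_width: 0.0598
gripper_force: 0.0
```

Run:
```python
from m import *
c=cam('wrist'); im=grab_frame('wrist'); cv2.imwrite('pics/w8.png',im); 
ce,st,mm=blob(im,(105,90,40),(130,255,255),proj(c,(.598,.0723,.0375)),28); e=cv2.fitEllipse(max(cv2.findContours(mm,0,2)[0],key=cv2.contourArea)); print(e,st,ray(c,e[0],.0375).round(4))
hsv=cv2.cvtColor(im,cv2.COLOR_BGR2HSV); m=cv2.inRange(hsv,np.array((16,70,40)),np.array((32,255,255)))
r=int(e[0][1]); print(np.nonzero(m[r,200:320])[0]+200, np.nonzero(m[:,int(e[0][0])])[0])
print(np.round(read_state()['ee_pos'],4))
mv([.4560,-.3140,.12],66)
```

```text
((259.5133361816406, 182.0068359375), (43.76365280151367, 44.507694244384766), 96.24880981445312) [ 237  160   46   45 1551] [0.5984 0.073  0.0375]
[231 232 233 234 235 284 285 286] [156 157 158 207 208 209 210 211 212 213 214 215 216 217 218 219 220 221
 222 223 224 225 226 227 228 229 230 231 232 233 234 235 236 237 238 239]
[0.5999 0.0717 0.1817]
t 16.80 pos [0.5999 0.0717 0.1817] yaw 95.82 w 0.0601 F [ 0.2 -0.4 -1.4] q [ 0.01  0.46  0.02  1.13 -0.   -0.09]
row [0.0002, 0.0068, 0.5204] [0.1827, -0.369, 0.0611]
```

The disc lies flat and centred in the cup: disc centre (259.5,182), cup wall columns 231–286. Next is the pad.

Call:
move_arm(
  rows=[
    [0,0,0.12,0.018,-0.036,0,0.39],
    [0,0,0.24,0.036,-0.072,0,0.39],
    [0,0,0.36,0.054,-0.108,0,0.39],
    [0,0,0.48,0.072,-0.144,0,0.39],
    [0,0,0.52,0.09,-0.18,0,0.39],
    [0,0,0.52,0.108,-0.216,0,0.39],
    [0,0,0.52,0.126,-0.252,0,0.39],
    [0,0,0.52,0.144,-0.288,0,0.39],
    [0,0,0.52,0.162,-0.324,0,0.39],
    [0,0,0.52,0.1827,-0.369,0.02,0.39],
    [0,0.004,0.52,0.1827,-0.369,0.06,0.39],
    [0,0.004,0.52,0.1827,-0.369,0.08,0.39],
    [0,0.004,0.52,0.1827,-0.369,0.08,0.39],
    [0,0.004,0.52,0.1827,-0.369,0.08,0.39],
  ],
)

```text
t: 17.97
ee_pos: [0.4509, -0.3123, 0.0963]
ee_rot: [0.208, 0.978, 0.001, -0.005]
contact_force: [0.4, 0.1, 0.4]
gripper_width: 0.0522
gripper_force: 0.0
```

```bash
python3 disc.py "((0,20,60),(16,255,255),.0065,.456,-.314,66,.022)" 6
```

```text
((258.32568359375, 213.2571258544922), (53.774131774902344, 55.8586311340332), 91.74314880371094) -> [ 0.4563 -0.3146  0.0065]
size mm [42.3, 44.0]
t 18.02 pos [ 0.4525 -0.3131  0.0982] yaw 66.04 w 0.0518 F [-0.4 -0.6  0.7] q [-0.72  0.43 -0.26  0.89 -0.   -0.3 ]
row [-0.0011, -0.0061, 0.0007] [-0.0045, 0.0003, 0.0762]
```

Call:
move_arm(
  rows=[
    [0,-0.006,0,-0.0045,0.0003,0.03,0.39],
    [0,-0.006,0,-0.0045,0.0003,0.06,0.39],
    [0,-0.006,0,-0.0045,0.0003,0.073,0.39],
    [0,-0.006,0,-0.0045,0.0003,0.0762,0.39],
    [0,-0.006,0,-0.0045,0.0003,0.0762,0.39],
    [0,-0.006,0,-0.0045,0.0003,0.0762,0.39],
  ],
)

```text
t: 18.52
ee_pos: [0.4586, -0.3162, 0.0245]
ee_rot: [0.207, 0.978, -0.002, 0.002]
contact_force: [-0.4, 0.1, -0.2]
gripper_width: 0.0524
gripper_force: 0.0
```

```bash
python3 disc.py "((0,20,60),(16,255,255),.0065,.4563,-.3146,66,.021)" 7
```

```text
((259.1815185546875, 240.09475708007812), (77.33247375488281, 81.84760284423828), 89.83518981933594) -> [ 0.4556 -0.3142  0.0065]
size mm [41.6, 44.0]
t 18.57 pos [ 0.4588 -0.3166  0.0247] yaw 66.06 w 0.0524 F [-0.  -0.2 -0.1] q [-0.72  0.51 -0.34  0.72 -0.   -0.3 ]
row [-0.0031, 0.006, 0.0011] [0.0038, 0.0008, 0.0037]
```

Call:
move_arm(
  rows=[
    [0,0.003,0,0.0027,0.0006,0.002,0.39],
    [0,0.003,0,0.0027,0.0006,0.002,0.39],
    [0,0.003,0,0.0027,0.0006,0.002,0.39],
  ],
)

```text
t: 18.82
ee_pos: [0.4551, -0.3142, 0.0212]
ee_rot: [0.208, 0.978, -0.001, -0.0]
contact_force: [0.0, 0.5, 0.5]
gripper_width: 0.0523
gripper_force: 0.0
```

```bash
python3 disc.py "((0,20,60),(16,255,255),.0065,.4563,-.3146,66,.021)" 8
```

```text
((258.303466796875, 249.669677734375), (78.1906967163086, 82.78638458251953), 90.1330337524414) -> [ 0.4556 -0.3142  0.0065]
size mm [41.5, 44.0]
t 18.87 pos [ 0.4551 -0.3142  0.0211] yaw 66.02 w 0.0520 F [ 0.6 -0.2  0.3] q [-0.72  0.51 -0.35  0.71 -0.   -0.3 ]
row [-0.0022, 0.0002, 0.0004] [-0.0005, 0.0002, 0.0001]
```

Aligned. I'll grip and lift.

Call:
move_arm(
  rows=[
    [0,0,0,-0.0005,0,0,0.5],
    [0,0,0,-0.0005,0,0,0.6],
    [0,0,0,-0.0005,0,0,0.6],
    [0,0,0,-0.0005,0,0,0.6],
    [0,0,0,-0.0005,0,0,0.6],
    [0,0,0,-0.0005,0,-0.01,0.6],
    [0,0,0,-0.0005,0,-0.04,0.6],
    [0,0,0,-0.0005,0,-0.08,0.6],
    [0,0,0,-0.0005,0,-0.12,0.6],
    [0,0,0,-0.0005,0,-0.15,0.6],
    [0,0,0,-0.0005,0,-0.16,0.6],
    [0,0,0,-0.0005,0,-0.16,0.6],
    [0,0,0,-0.0005,0,-0.16,0.6],
  ],
  newtons=30,
)

```text
t: 19.95
ee_pos: [0.4556, -0.3141, 0.1805]
ee_rot: [0.208, 0.978, -0.001, -0.0]
contact_force: [-0.5, 1.1, -0.8]
gripper_width: 0.0425
gripper_force: 30.6
```

```bash
python3 disc.py "((0,20,60),(16,255,255),.165,.4553,-.3142,66,.18)" 9; python3 -c "
from h import *
mv([.598,.0715,.13],95.8)"
```

```text
((259.0149230957031, 249.43849182128906), (78.35865020751953, 82.9585952758789), 91.00720977783203) -> [ 0.4564 -0.3138  0.165 ]
size mm [41.8, 44.3]
t 20.00 pos [ 0.4548 -0.3134  0.1791] yaw 66.02 w 0.0425 F [-0.1  0.4 -0.2] q [-0.72  0.36 -0.13  1.08 -0.   -0.3 ]
row [-0.0013, -0.0028, 0.0003] [-0.0017, 0.0002, -0.0009]
t 20.00 pos [ 0.4548 -0.3134  0.1791] yaw 66.02 w 0.0425 F [-0.1  0.4 -0.2] q [-0.72  0.36 -0.13  1.08 -0.   -0.3 ]
row [-0.0005, -0.003, -0.5198] [0.0255, 0.4099, 0.0487]
```

Call:
move_arm(
  rows=[
    [0,0,-0.1,0.003,0.037,-0.01,0.6],
    [0,0,-0.2,0.006,0.074,-0.01,0.6],
    [0,0,-0.3,0.009,0.111,-0.01,0.6],
    [0,0,-0.4,0.012,0.148,-0.01,0.6],
    [0,0,-0.5,0.014,0.185,-0.01,0.6],
    [0,0,-0.52,0.016,0.222,-0.01,0.6],
    [0,0,-0.52,0.018,0.26,-0.01,0.6],
    [0,0,-0.52,0.02,0.3,0,0.6],
    [0,0,-0.52,0.022,0.34,0,0.6],
    [0,0,-0.52,0.024,0.375,0.01,0.6],
    [0,0,-0.52,0.0255,0.4099,0.03,0.6],
    [0,0,-0.52,0.0255,0.4099,0.0487,0.6],
    [0,0,-0.52,0.0255,0.4099,0.07,0.6],
    [0,0,-0.52,0.0255,0.4099,0.095,0.6],
    [0,0,-0.52,0.0255,0.4099,0.107,0.6],
    [0,0,-0.52,0.0255,0.4099,0.107,0.6],
    [0,0,-0.52,0.0255,0.4099,0.107,0.6],
    [0,0,-0.52,0.0255,0.4099,0.107,0.6],
  ],
)

```text
t: 21.5
ee_pos: [0.5983, 0.0707, 0.0724]
ee_rot: [-0.051, 0.999, -0.001, -0.001]
contact_force: [1.2, -0.4, 0.7]
gripper_width: 0.0424
gripper_force: 30.6
```

Run:
```python
from m import *
mv([.598,.0715,.06],95.8)
c=cam('wrist'); im=grab_frame('wrist'); cv2.imwrite('pics/w9.png',im)
s=read_state(); M=R.from_quat(s['ee_rot']).as_matrix(); T=lambda p:(M.T@(p-s['ee_pos'])*1e3).round(1); zt=s['ee_pos'][2]-.0141
ce,st,mm=blob(im,(0,20,60),(16,255,255),(259,249),55); e=cv2.fitEllipse(max(cv2.findContours(mm,0,2)[0],key=cv2.contourArea)); print(e,st,'pad',T(ray(c,e[0],zt)))
hsv=cv2.cvtColor(im,cv2.COLOR_BGR2HSV); m=cv2.inRange(hsv,np.array((16,70,40)),np.array((32,255,255)))
for r in (205,210,215): 
    a=np.nonzero(m[r,200:320])[0]+200; 
    if len(a): print(r,a[[0,-1]],T(ray(c,(a[0]-.5,r),.041)),T(ray(c,(a[-1]+.5,r),.041)))
col=np.nonzero(m[:,259])[0]; print(col[:12],'rim far',T(ray(c,(259,col[0]-.5),.041)))
```

```text
t 21.50 pos [0.5983 0.0707 0.0724] yaw 95.81 w 0.0424 F [ 1.2 -0.4  0.7] q [ 0.01  0.54 -0.14  0.89 -0.   -0.09]
row [-0.0013, -0.0027, 0.0001] [0.0002, 0.0009, 0.0123]
((260.9170837402344, 253.549072265625), (85.66971588134766, 95.28851318359375), 99.25218963623047) [ 211  210  103   92 4502] pad [-1.6  2.3 14.1]
205 [227 292] [ 19.4 -17.2  32.2] [19.5 20.4 32.2]
210 [223 296] [ 16.4 -19.5  32.2] [16.5 22.7 32.2]
215 [220 299] [ 13.4 -21.4  32.2] [13.5 24.6 32.2]
[192 194 195 196 197 198 214 215 216 217 218 219] rim far [27.4  1.3 32.2]
```

Call:
move_arm(
  rows=[
    [0,0,0,0,0.0005,0.003,0.6],
    [0,0,0,0,0.0005,0.006,0.6],
    [0,0,0,0,0.0005,0.009,0.6],
    [0,0,0,0,0.0005,0.011,0.6],
    [0,0,0,0,0.0005,0.012,0.6],
    [0,0,0,0,0.0005,0.012,0.6],
  ],
)

```text
t: 22.05
ee_pos: [0.5983, 0.0712, 0.0604]
ee_rot: [-0.051, 0.999, -0.001, -0.001]
contact_force: [-0.8, -0.2, 0.4]
gripper_width: 0.0422
gripper_force: 30.6
```

Call:
move_arm(
  rows=[
    [0,0,0,0,0,0.0007,0.6],
    [0,0,0,0,0,0.0014,0.6],
    [0,0,0,0,0,0.0018,0.6],
    [0,0,0,0,0,0.0018,0.6],
  ],
)

```text
t: 22.38
ee_pos: [0.5986, 0.0713, 0.0589]
ee_rot: [-0.051, 0.999, -0.001, -0.001]
contact_force: [0.2, 0.2, -0.2]
gripper_width: 0.0423
gripper_force: 30.7
```

Call:
move_arm(
  rows=[
    [0,0,0,0,0,0,0.45],
    [0,0,0,0,0,0,0.4],
    [0,0,0,0,0,0,0.35],
    [0,0,0,0,0,0,0.35],
    [0,0,0,0,0,-0.02,0.3],
    [0,0,0,0,0,-0.06,0.5],
    [0,0,0,0,0,-0.1,1],
    [0,0,0,0,0,-0.12,1],
    [0,0,0,0,0,-0.12,1],
  ],
)

```text
t: 23.13
ee_pos: [0.6025, 0.0715, 0.1853]
ee_rot: [-0.051, 0.999, -0.001, 0.005]
contact_force: [1.3, -0.1, -0.0]
gripper_width: 0.0117
gripper_force: 0.0
```

Run:
```python
from m import *
c=cam('wrist'); im=grab_frame('wrist'); cv2.imwrite('pics/w10.png',im)
p=proj(c,(.598,.0723,.0445)); print(p)
x,y=[int(v) for v in p]
cv2.imwrite('pics/w10b.png',cv2.resize(im[y-60:y+60,max(0,x-110):x+90],(800,480),interpolation=cv2.INTER_CUBIC))
k=np.array([.5988,.0723])-.1*np.array([-.102,.995]); print('knob',k)
mv([k[0]+.004,k[1]-.055,.10],95.8)
```

```text
[259.26137525 182.0444338 ]
knob [ 0.609  -0.0272]
t 23.18 pos [0.6012 0.0715 0.1824] yaw 95.81 w 0.0041 F [ 0.5 -0.  -0.7] q [ 0.01  0.46  0.03  1.14 -0.   -0.09]
row [-0.002, 0.0055, 0.0003] [0.0043, -0.1539, 0.0827]
```

View pics/w10b.png

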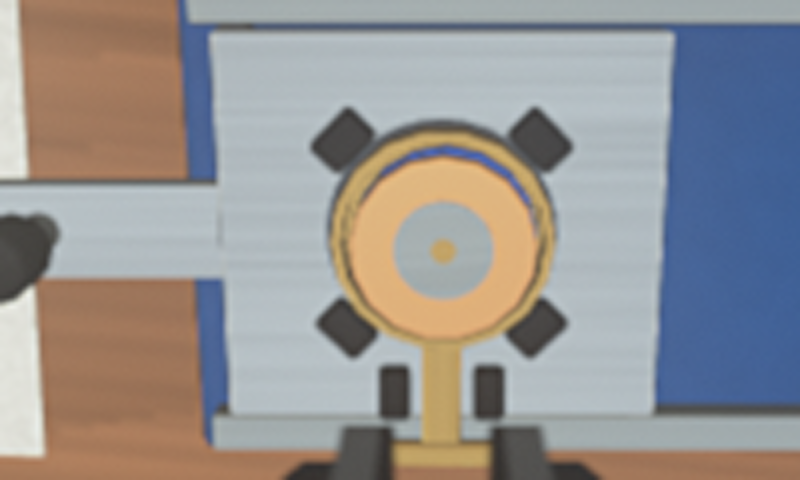

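The pad sits inside the cup around crop (443,250), slightly off-centre towards the hinge, and its outline is round. I'll check its height with a gentle touch of the closed fingertips.

Call:
move_arm(
  rows=[
    [0,0,0,0,0,0.04,1],
    [0,0,0,0,0,0.08,1],
    [0,0,0,0,0,0.108,1],
    [0,0,0,0,0,0.114,1],
    [0,0,0,0,0,0.116,1],
    [0,0,0,0,0,0.117,1],
    [0,0,0,0,0,0.117,1],
  ],
)

```text
t: 23.77
ee_pos: [0.5965, 0.0712, 0.0635]
ee_rot: [-0.051, 0.999, -0.001, -0.002]
contact_force: [-9.4, 0.6, 22.1]
gripper_width: -0.0003
gripper_force: 11.1
```

Call:
move_arm(
  rows=[
    [0,0,0,0,0,0.0007,1],
    [0,0,0,0,0,0.0014,1],
    [0,0,0,0,0,0.002,1],
    [0,0,0,0,0,0.002,1],
  ],
)

```text
t: 24.1
ee_pos: [0.5965, 0.0712, 0.0633]
ee_rot: [-0.051, 0.999, -0.001, -0.002]
contact_force: [-14.5, -0.4, 34.3]
gripper_width: 0.0
gripper_force: 17.1
```

Call:
move_arm(
  rows=[
    [0,0,0,0,0,-0.02,1],
    [0,0,0,0,0,-0.06,1],
    [0,0,0,0,0,-0.09,1],
    [0,0,0,0,-0.04,-0.09,1],
    [0,0,0,0,-0.08,-0.09,1],
    [0,0,0,0,-0.12,-0.09,1],
    [0,0,0,0,-0.142,-0.09,1],
    [0,0,0,0,-0.142,-0.09,1],
    [0,0,0,0,-0.142,-0.09,1],
  ],
)

```text
t: 24.85
ee_pos: [0.6122, -0.0709, 0.1486]
ee_rot: [-0.049, 0.999, -0.0, -0.002]
contact_force: [-0.1, 0.5, 0.6]
gripper_width: 0.0002
gripper_force: 0.0
```

Run:
```python
from m import *
d=np.load('pics/w5.npz'); c5=(d['K'],d['R'],d['t']); print('knob',ray(c5,(148.5,187),.058).round(4))
c=cam('wrist'); im=grab_frame('wrist'); cv2.imwrite('pics/w11.png',im)
ce,st,mm=blob(im,(0,0,0),(180,255,75),proj(c,(.609,-.0272,.06)),16); print(proj(c,(.609,-.0272,.06)),ce,st,ray(c,ce,.058) if ce is not None else '')
ce,st,mm=blob(im,(0,20,60),(16,255,255),proj(c,(.599,.0723,.0445)),30); print('pad',ray(c,st[:2]+st[2:4]/2,.0445),st)
mv([.6133,-.069,.072],95.8)
```

```text
knob [ 0.6088 -0.0266  0.058 ]
[313.69409674 206.86556265] [312.9048583  205.99392713] [301 193  25  27 494] [ 0.60896555 -0.02746086  0.058     ]
pad [0.59997267 0.07188917 0.0445    ] [ 401  176   58   52 1707]
t 24.90 pos [ 0.6121 -0.0697  0.1487] yaw 95.77 w 0.0001 F [-0.5  0.1 -0.5] q [-0.22  0.51  0.02  1.08 -0.   -0.32]
row [0.0001, -0.004, -0.0005] [-0.0016, 0.0006, 0.0767]
```

Call:
move_arm(
  rows=[
    [0,0,0,-0.0016,0,0.03,1],
    [0,0,0,-0.0016,0,0.06,1],
    [0,0,0,-0.0016,0,0.0767,1],
    [0,0,0,-0.0016,0.004,0.0767,1],
    [0,0,0,-0.0016,0.008,0.0767,1],
    [0,0,0,-0.0016,0.012,0.0767,1],
    [0,0,0,-0.0016,0.016,0.0767,1],
    [0,0,0,-0.0016,0.02,0.0767,1],
    [0,0,0,-0.0016,0.025,0.0767,1],
    [0,0,0,-0.0016,0.03,0.0767,1],
    [0,0,0,-0.0016,0.036,0.0767,1],
    [0,0,0,-0.0016,0.042,0.0767,1],
    [0,0,0,-0.0016,0.048,0.0767,1],
  ],
)

```text
t: 25.98
ee_pos: [0.6108, -0.0219, 0.0745]
ee_rot: [-0.051, 0.999, -0.001, 0.001]
contact_force: [1.1, -2.5, 4.8]
gripper_width: -0.0004
gripper_force: 2.5
```

Call:
move_arm(
  rows=[
    [0,0,0,0,0.006,0,1],
    [0,0,0,0,0.012,0,1],
    [0,0,0,0,0.018,0,1],
    [0,0,0,0,0.024,0,1],
    [0,0,0,0,0.03,0,1],
    [0,0,0,0,0.036,0,1],
    [0,0,0,0,0.042,0,1],
    [0,0,0,0,0.048,0,1],
    [0,0,0,0,0.054,0,1],
    [0,0,0,0,0.06,0,1],
    [0,0,0,0,0.066,0,1],
    [0,0,0,0,0.072,0,1],
    [0,0,0,0,0.078,0,1],
    [0,0,0,0,0.084,0,1],
    [0,0,0,0,0.089,0,1],
    [0,0,0,0,0.094,0,1],
    [0,0,0,0,0.094,0,1],
  ],
)

```text
t: 27.4
ee_pos: [0.5992, 0.0729, 0.0728]
ee_rot: [-0.051, 0.999, 0.0, -0.002]
contact_force: [0.3, -0.8, 0.5]
gripper_width: -0.0002
gripper_force: 0.6
```

Run:
```python
from m import *
mv([.58,.1,.072],95.8)
c=cam('wrist'); im=grab_frame('wrist'); cv2.imwrite('pics/w12.png',im)
```

```text
t 27.40 pos [0.5992 0.0729 0.0728] yaw 95.89 w -0.0002 F [ 0.3 -0.8  0.5] q [ 0.02  0.54 -0.13  0.9  -0.   -0.09]
row [0.0002, -0.0031, 0.0016] [0.0163, 0.029, 0.0008]
```

Call:
move_arm(
  rows=[
    [0,0,0,0,0.003,0,1],
    [0,0,0,0,0.006,0,1],
    [0,0,0,0,0.009,0,1],
    [0,0,0,0,0.012,0,1],
    [0,0,0,0,0.015,0,1],
    [0,0,0,0,0.017,0,1],
    [0,0,0,0,0.019,0,1],
    [0,0,0,0,0.021,0,1],
  ],
)

```text
t: 28.12
ee_pos: [0.5976, 0.0925, 0.073]
ee_rot: [-0.051, 0.999, -0.001, -0.001]
contact_force: [-1.4, -4.1, -0.6]
gripper_width: 0.0003
gripper_force: 1.5
```

Call:
move_arm(
  rows=[
    [0,0,0,0,0.0015,0,1],
    [0,0,0,0,0.003,0,1],
    [0,0,0,0,0.0045,0,1],
    [0,0,0,0,0.0045,0,1],
  ],
)

```text
t: 28.45
ee_pos: [0.5976, 0.0972, 0.0732]
ee_rot: [-0.051, 0.999, -0.0, -0.001]
contact_force: [-0.3, -2.1, 0.7]
gripper_width: 0.0002
gripper_force: 1.0
```

Call:
move_arm(
  rows=[
    [0,0,0,0,0.0015,0,1],
    [0,0,0,0,0.003,0,1],
    [0,0,0,0,0.0045,0,1],
    [0,0,0,0,0.0045,0,1],
  ],
)

```text
t: 28.78
ee_pos: [0.5974, 0.0995, 0.0733]
ee_rot: [-0.05, 0.999, -0.003, -0.001]
contact_force: [-0.9, -9.1, -0.1]
gripper_width: -0.0001
gripper_force: 4.0
```

Call:
move_arm(
  rows=[
    [0,0,0,0,0.001,0,1],
    [0,0,0,0,0.0015,0,1],
    [0,0,0,0,0.0015,0,1],
  ],
)

```text
t: 29.03
ee_pos: [0.5974, 0.0996, 0.0733]
ee_rot: [-0.05, 0.999, -0.004, -0.001]
contact_force: [-0.3, -11.1, 0.7]
gripper_width: -0.0002
gripper_force: 5.5
```

Run:
```python
from m import *
mv([.585,.216,.27],95.8)
for n in('scene','side'):
    im=grab_frame(n); c=cam(n)
    for nm,lo,hi,g in(('red',(0,150,80),(10,255,255),(.586,.218,.225)),):
        ce,st,mm=blob(im,lo,hi,proj(c,g),15); print(n,ce,st,ray(c,st[:2]+st[2:4]/2-.5,.225).round(4))
```

```text
t 29.03 pos [0.5974 0.0996 0.0733] yaw 95.70 w -0.0002 F [ -0.3 -11.1   0.7] q [ 0.06  0.54 -0.13  0.9  -0.01 -0.03]
row [-0.0084, -0.0016, -0.0017] [0.0011, 0.1154, -0.1977]
scene [318.5078125 156.9140625] [311 152  17  11 128] [0.591  0.2157 0.225 ]
side [255.63333333 119.025     ] [249 114  14  11 120] [0.5835 0.2158 0.225 ]
```

Call:
move_arm(
  rows=[
    [0,0,0,0,-0.01,0,1],
    [0,0,0,0,-0.025,0,1],
    [0,0,0,0,-0.03,-0.03,1],
    [0,0,0,0,-0.03,-0.07,1],
    [0,0,0,0,-0.03,-0.11,1],
    [0,0,0,0,-0.03,-0.15,1],
    [0,0,0,0,-0.03,-0.19,1],
    [0,0,0,0,-0.03,-0.21,1],
    [0,0,0,0,0.01,-0.21,1],
    [0,0,0,0,0.05,-0.21,1],
    [0,0,0,0,0.09,-0.21,1],
    [0,0,0,0,0.117,-0.21,1],
    [0,0,0,0,0.117,-0.21,1],
    [0,0,0,0,0.117,-0.21,1],
  ],
)

```text
t: 30.3
ee_pos: [0.5855, 0.2209, 0.2831]
ee_rot: [-0.052, 0.999, -0.0, -0.0]
contact_force: [0.2, -0.7, 0.4]
gripper_width: 0.0002
gripper_force: 0.0
```

Run:
```python
from m import *
mv([.585,.219,.25],95.8)
c=cam('wrist'); im=grab_frame('wrist'); cv2.imwrite('pics/w13.png',im)
ce,st,mm=blob(im,(0,120,60),(10,255,255),proj(c,(.585,.219,.225)),80); e=cv2.fitEllipse(max(cv2.findContours(mm,0,2)[0],key=cv2.contourArea)); print(e,st,ray(c,e[0],.225).round(4))
```

```text
t 30.30 pos [0.5855 0.2209 0.2831] yaw 95.97 w 0.0002 F [ 0.2 -0.7  0.4] q [ 0.26  0.49  0.33  1.42 -0.    0.16]
row [-0.0003, -0.0009, 0.0031] [0.0007, -0.0018, 0.0331]
((256.10235595703125, 212.69247436523438), (57.13982391357422, 69.6981201171875), 89.7042465209961) [ 222  183   69   57 2924] [0.5811 0.2197 0.225 ]
```

Call:
move_arm(
  rows=[
    [0,0,0,0.001,-0.0015,0.015,1],
    [0,0,0,0.001,-0.0015,0.03,1],
    [0,0,0,0.001,-0.0015,0.037,1],
    [0,0,0,0.001,-0.0015,0.042,1],
    [0,0,0,0.001,-0.0015,0.047,1],
    [0,0,0,0.001,-0.0015,0.052,1],
    [0,0,0,0.001,-0.0015,0.056,1],
    [0,0,0,0.001,-0.0015,0.06,1],
    [0,0,0,0.001,-0.0015,0.062,1],
    [0,0,0,0.001,-0.0015,0.063,1],
    [0,0,0,0.001,-0.0015,0.063,1],
  ],
)

```text
t: 31.27
ee_pos: [0.5846, 0.2163, 0.222]
ee_rot: [-0.05, 0.999, -0.001, -0.0]
contact_force: [-4.5, -3.0, 9.8]
gripper_width: -0.0003
gripper_force: 4.9
```

Call:
move_arm(
  rows=[
    [0,0,0,0,0,0.001,1],
    [0,0,0,0,0,0.002,1],
    [0,0,0,0,0,0.003,1],
    [0,0,0,0,0,0.004,1],
    [0,0,0,0,0,0.004,1],
  ],
)

```text
t: 31.68
ee_pos: [0.5845, 0.2163, 0.219]
ee_rot: [-0.05, 0.999, -0.001, 0.0]
contact_force: [-5.4, -3.5, 12.8]
gripper_width: -0.0003
gripper_force: 6.4
```

Call:
move_arm(
  rows=[
    [0,0,0,0,0,0.001,1],
    [0,0,0,0,0,0.002,1],
    [0,0,0,0,0,0.003,1],
    [0,0,0,0,0,0.003,1],
  ],
)

```text
t: 32.02
ee_pos: [0.5846, 0.2163, 0.2189]
ee_rot: [-0.05, 0.999, -0.001, 0.002]
contact_force: [-10.5, -5.7, 25.4]
gripper_width: 0.0004
gripper_force: 12.9
```

Call:
move_arm(
  rows=[
    [0,0,0,0,0,0.0006,1],
    [0,0,0,0,0,0.0012,1],
    [0,0,0,0,0,0.0016,1],
    [0,0,0,0,0,0.0016,1],
  ],
)

```text
t: 32.35
ee_pos: [0.5846, 0.2163, 0.2189]
ee_rot: [-0.05, 0.999, -0.001, 0.002]
contact_force: [-14.2, -7.1, 32.3]
gripper_width: -0.0
gripper_force: 16.3
```

Run:
```python
from m import *
im=grab_frame('side'); c=cam('side')
ce,st,mm=blob(im,(0,150,80),(10,255,255),(255.5,124),22); print(ce,st)
print(proj(c,(.584,.2195,.225)),proj(c,(.584,.2195,.1992)))
```

```text
[255.69620253 125.81012658] [249 121  14   9  79]
[255.13924561 118.31282348] [255.26880541 124.21324884]
```

Call:
move_arm(
  rows=[
    [0,0,0,0,0,0,1],
    [0,0,0,0,0,0,1],
    [0,0,0,0,0,0,1],
    [0,0,0,0,0,0,1],
    [0,0,0,0,0,0,1],
    [0,0,0,0,0,0,1],
    [0,0,0,0,0,0,1],
  ],
)

```text
t: 32.98
ee_pos: [0.5845, 0.2163, 0.2189]
ee_rot: [-0.05, 0.999, -0.001, 0.002]
contact_force: [-13.7, -6.1, 32.3]
gripper_width: 0.0001
gripper_force: 16.2
```

Fully down on the stop and held for about a second. I'll let the plunger rise slowly.

Call:
move_arm(
  rows=[
    [0,0,0,0,0,-0.003,1],
    [0,0,0,0,0,-0.008,1],
    [0,0,0,0,0,-0.013,1],
    [0,0,0,0,0,-0.018,1],
    [0,0,0,0,0,-0.023,1],
    [0,0,0,0,0,-0.028,1],
    [0,0,0,0,0,-0.033,1],
    [0,0,0,0,0,-0.045,1],
    [0,0,0,0,0,-0.07,1],
    [0,0,0,0,-0.04,-0.07,1],
    [0,0,0,0,-0.08,-0.07,1],
    [0,0,0,0,-0.12,-0.07,1],
    [0,0,0,0,-0.16,-0.07,1],
    [0,0,0,0,-0.18,-0.07,1],
    [0,0,0,0,-0.18,-0.07,1],
  ],
)

```text
t: 34.23
ee_pos: [0.6036, 0.0342, 0.2816]
ee_rot: [-0.048, 0.999, -0.001, -0.0]
contact_force: [0.1, 0.5, -0.4]
gripper_width: 0.0
gripper_force: 0.0
```

Run:
```python
from m import *
mv([.58,.04,.2],96)
o=[]
for n,w in(('side',(225,90)),('scene',(255,140))):
    im=grab_frame(n); c=cam(n); cv2.imwrite(f'pics/{n}9.png',im)
    ce,st,mm=blob(im,(0,150,80),(10,255,255),proj(c,(.586,.218,.225)),15); print(n,ce,st)
    x,y=w; o.append(cv2.resize(im[y:y+100,x:x+110],(400,364),interpolation=cv2.INTER_CUBIC))
cv2.imwrite('pics/fin.png',np.hstack(o))
```

```text
t 34.23 pos [0.6036 0.0342 0.2816] yaw 95.47 w 0.0000 F [ 0.1  0.5 -0.4] q [-0.05  0.44  0.25  1.39 -0.   -0.14]
row [-0.0024, -0.001, -0.0093] [0.0229, 0.0082, 0.0816]
side [255.5785124 119.       ] [249 114  14  11 121]
scene [318.5703125 156.890625 ] [311 152  17  11 128]
```

View pics/fin.png

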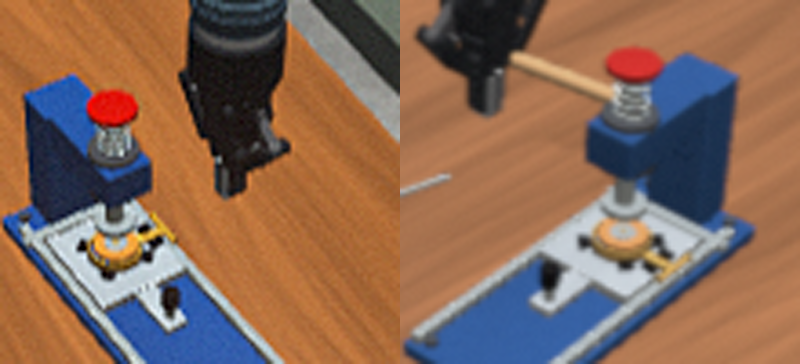

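Both views show the nest home under the platen with the pad in the cup. The red head is back at its starting pixels, and the gripper is clear of everything.

```bash
python3 -c "
from rig import job
print(job.close_job())"
```

```text
the job is handed in; nothing more can be done
None
```

The key is re-padded: key, backing disc and pad are stacked in the nest, the nest is home, the plunger was pressed to its stop, held for about a second and rose fully, and the job was handed in after about 34 s with the bystanders not touched.

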